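# Shut the parts case and stack the second case on its lid

## Task

Shut the lid of the case that stands open on the table. Then take the long case out of the sloping rack and set it down gently, level, on the shut lid, lined up so that all four of its corner feet sit down in the lid's corner recesses. Leave the short case in the rack and do not disturb the loose things lying about.

Things in the scene. Friction and masses are not known exactly. Their poses are not given: they have to be found in the camera images.
- lower_case: The open parts case on the table, grey, heavy, does not move. Origin: on the table under its centre. z up, x from the latch side (-x, nearer the robot) to the hinge side (+x), y along its length. 124 mm (x) by 190 mm (y); its lower shell is 74 mm high with its feet, 120 mm with the lid shut.
- lid (a joint): Hinge of the open case's lid: 0 = shut, growing as it opens (rad; 1.57 = standing upright; limit 1.8). It starts between 0.9 and 1.5. A friction stay holds it wherever it is left, so it must be pushed all the way down: at the free edge this takes about 1 to 5 N.
- lid_hinge_axis (a point): Middle of the lid's hinge line, on the lower case: 65 mm from the case's centre towards its +x, 74 mm above the table. The hinge line runs along the case's y.
- lid_seat (a point): Centre of the open case's lid top; moves with the lid. z out of the top face, y along the length, x towards the hinge; hinge line at x = +65, z = -46 mm. When shut it is 120 mm above the table over the case's centre. Lid 124 x 190 x 46 mm; four corner recesses 26 x 26 mm, 8 mm deep, centred at x = +-42, y = +-75 mm; between them a sunk grip well like the long case's.
- lid_front (a point): Point on the lid's top face at the middle of the free edge's flat strip (27 mm wide, plain for 58 mm either side of the middle), at x = -48 mm in the frame of lid_seat: a good place to push the lid shut. Moves with the lid; same axes as lid_seat.
- rack: Sloping steel rack fixed on the table, 376 mm long (y), 121 mm deep (x). Origin on the table under its middle. Its plate rises at 30 degrees along the rack's +x, away from the robot; a 21 mm lip along the low edge stops the cases. Two closed cases stand side by side on it, in either order, centres 170 mm apart, tilted 30 degrees with their tops leaning towards the robot.
- long_case: The long closed case, same shape and footprint as the open one. Origin: centre of its feet tips. Axes as for long_case_center. Mass about 0.65 kg (0.5 to 0.85).
- long_case_center (a point): Centre (half-way up) of the long closed case in the rack: grey, 124 (x) by 190 (y) by 98 mm high (z) with feet; lid fixed shut. z out of its lid, y along its length, x to its hinge side. Four round rubber feet, 20 mm across (16 mm at the tips), 12 mm high, centred at x = +-42, y = +-75 mm. A half turn about z fits as well.
- long_case_bar (a point): Centre of the long case's black grip bar, 41 mm above long_case_center along its z, 8 mm under the top face. The bar is 16 mm wide (along y: grip across this), 16 mm tall, and runs along x across a well in the lid 116 mm (y) by 70 mm (x), 38 mm deep: 50 mm free on each side of the bar, floor 30 mm below the bar's centre.
- long_case_feet (a point): Centre of the long case's feet tips, 49 mm below long_case_center along its z; same axes. When properly stacked it lies 8 mm below lid_seat, leaving a 4 mm gap between the cases.
- short_case_center (a point): Centre (half-way up) of the other case in the rack, 124 mm by only 116 mm by 98 mm high: not to be moved.
- spanner: Adjustable spanner, steel, 214 mm long and 11 mm thick, loose on the table in front of the rack; bystander.
- marking_chalk: Flat soapstone in a slim metal holder, 155 mm long and 11 mm thick, loose on the table farther back, beyond the cases; bystander.
- magnet_block: Blue magnet block, 35 x 51 x 30 mm, loose on the table behind the cases; bystander.
- magnet_square: Red flat welding magnet, 105 x 105 x 17 mm, loose on the table to the right of the open case; bystander.

How it is judged:
On the way, in this order (a step that is already met when the one before it is completed fails the run):
1. the open case's lid is fully shut (value of joint lid below 0.04 rad), for 0.2 s.
2. the long case has been lifted out of the rack, clear above the lid (value of joint lid below 0.04 rad and height (world z) of long_case_feet above 0.125 m), for 0.05 s.
3. the long case stands on the shut lid with its feet in the recesses (value of joint lid below 0.04 rad and horizontal distance between long_case_feet and lid_seat below 0.007 m and z of long_case_feet in the frame of lid_seat below -0.005 m and angle between long_case_feet's own z axis and vertical below 0.04 rad and angle between the y axis of long_case_feet and the y axis of lid_seat, either way round below 0.08 rad), for 0.2 s.
At the end, for the whole second after the job is handed in: The lid is shut (within 0.04 rad); the long case stands at rest on it, centred within 7 mm, lined up within 0.08 rad (either way round), level within 0.04 rad, its feet at least 5 mm down in the recesses; the short case is still in its place in the rack (within 20 mm) (all of step 3 and linear speed of long_case below 0.02 m/s and distance of short_case_center from where it was at the start of the episode below 0.02 m); the robot touches nothing.
It fails at once if the long case was dropped or slammed onto the lid (faster than 0.5 m/s just above it) (horizontal distance between long_case_feet and lid_seat below 0.05 m and z of long_case_feet in the frame of lid_seat below 0.03 m and linear speed of long_case above 0.5 m/s).
It fails at once if the short case was disturbed by more than 20 mm (distance of short_case_center from where it was at the start of the episode above 0.02 m).
It fails at once if a loose thing lying about was moved by more than 30 mm (distance of any of spanner, marking_chalk, magnet_block, magnet_square from where it was at the start of the episode above 0.03 m).
It also fails if it takes over 59 s, if anything falls off the work surface, if the arm or the gripper's body presses on something with over 40 N, if the wrist force passes 120 N, or if a joint passes its speed limit or range.

## Robot

A 7-joint arm with a two-finger parallel gripper is mounted at the origin on the work surface; the furniture and walls round the work are solid. World frame = base frame: x ahead of the robot, y to its left, z up, the work surface at z = 0. Lengths are in m, angles in rad, forces in N, time in s.
With the tool pointing down it reaches from about 0.4 to 0.85 m from the base axis. Payload 10.4 kg.
Tool frame: the origin (TCP) lies between the finger pads; the fingertips stand tip_extent ahead of it and the grasp point (between the pads) lies 2 mm behind it (tip_extent is the distance from the TCP to the fingertips, in m); z points along the fingers, y is the direction in which the jaws open and shut (so a half turn about z gives the same grasp; the last joint's range is limited). The gripper opens to 87 mm and grips with 3 to 60 N. Pads are 19 mm wide; open, the fingers measure 117 mm over their backs; the gripper's body (75 mm by 190 mm) begins 51 mm behind the grasp point.
Start: joints at [1.09, 0.332, -0.065, 1.46, 0.022, 1.35, -0.088], TCP at [0.276, -0.561, 0.201] pointing down, gripper open.
Joint ranges: [-2.6, 2.6], [-0.5, 2.12], [-1.47, 1.34], [0.16, 2.42], [-1.27, 4.41], [0.06, 2.06], [-2.6, 2.6]. Speed limits (rad/s): [2.22, 2.22, 2.79, 2.79, 3.14, 3.14, 3.14].

## Interface

Orientations are given as a unit quaternion [x, y, z, w].
In Python, from bench import read_state, camera, camera_params, close_job, tip_extent gives the robot as it stands. The module is installed in compiled form; this text tells all that it offers.
- The arm moves only by the tool send_rows, never from a script. Its argument "steps" is a list of rows, each a list of 7 numbers: the turn, a rotation vector about the tool's x, y, z in degrees, then the shift along the tool's x, y, z in m, then the gripper's target within -1 to 1 (shut at 1, half-way at 0, fully open at -1). In form: [[ax, ay, az, x, y, z, jaw], ...]. A call has exactly 10 rows; each row shifts and turns the pose as measured when the row begins, along the tool's axes as they then stand; what a row does not reach is not made up. A row lasts 1/10 s, in which the tool goes at most 50 mm and 8.59 degrees, less where a joint would pass 70% of its speed; a pose out of reach is approached as far as the arm can. A call with a gripper value outside its range is refused whole. The fingers move at their own pace and stop on an object; "force" is the grip in N (left out, the last holds). Time passes only in rows, so rows that do not move let the fingers close, or fill a call up. It gives the time, the measured TCP pose, the force and the opening at its end, in the units of the state.
- read_state(): the state, without advancing time (a new reading comes with each control period).
- camera(name): name is "side" or "top" or "wrist"; returns (picture, depth): 384x512x3 uint8, blue, green, red; 384x512 float32, m along the optical axis (not along the pixel's ray), 0 where there is no reading.
- camera_params(name): a dict with "camera_matrix" (3x3 intrinsics, pixels), "world_from_camera" (4x4, takes a point from camera to world coordinates). Camera axes: x right, y down, z forward; pixel columns grow to the right and rows downward; lengths in m; the calibration is good to about 2 mm. A picture is of the moment at which its call begins: read the wrist's pose just before it. camera_params takes no time and is no camera call; for the wrist camera it gives the pose at the moment of the call.
- close_job(): hands the job in, once; it reports no verdict.
The state is a dict: "time": time; "joint_positions": joint angles; "joint_vel": joint speeds; "joint_torque": joint torques, N m; "ee_pos": TCP position; "eef_rot": TCP orientation; "ft_force": force on the tool from outside, world axes, zero at the start; "torque": the same for the moment, N m; "width": finger opening in m.
Only numpy, scipy, OpenCV 4.12 (cv2) and the standard library are available. Lean on these libraries where they do the work, as an engineer would, in place of code of your own. Each camera call takes 0.05 s, during which the arm holds its last target.

## Working session

There is one attempt and no reset: what is moved stays moved. The work goes in short steps, Python scripts to look and compute and a tool call to move; the robot and the scene stay as the last step left them, time stands still between calls to the robot, and variables do not carry over. Pictures are saved under pics/ and viewed, and the job is handed in when it is done.

Besides the shell and the picture viewer there is one more tool, called as name(argument=value, ...) on one line, values as JSON. send_rows: Moves the arm, as the interface text tells. Its arguments: {"type":"object","properties":{"steps":{"type":"array"},"force":{"type":"number"}},"required":["steps"]}

```bash
mkdir -p pics; python3 - <<'E'
from bench import *
import cv2,numpy as np
s=read_state(); print({k:np.round(v,3) for k,v in s.items()}, tip_extent() if callable(tip_extent) else tip_extent)
for n in ['side','top','wrist']:
    p=camera_params(n)
    im,d=camera(n); cv2.imwrite(f'pics/{n}0.png',im); np.savez(f'{n}0.npz',im=im,d=d,K=p['camera_matrix'],T=p['world_from_camera'])
    print(n,np.round(p['camera_matrix'],1).tolist(),np.round(p['world_from_camera'],3).tolist())
E
```

```text
{'time': np.float64(0.0), 'joint_positions': array([ 1.09 ,  0.333, -0.065,  1.461,  0.022,  1.35 , -0.088]), 'joint_vel': array([-0.   ,  0.   , -0.001,  0.   , -0.002,  0.001,  0.   ]), 'joint_torque': array([ 1.0000e-03, -6.2325e+01,  2.5000e-02, -3.8990e+01, -6.1000e-02,
        4.0000e-02,  0.0000e+00]), 'ee_pos': array([ 0.276, -0.56 ,  0.2  ]), 'eef_rot': array([ 0.974,  0.227, -0.   , -0.001]), 'ft_force': array([-0.06 , -0.416,  0.183]), 'torque': array([ 0.003, -0.035, -0.039]), 'width': np.float64(0.087)} 0.017
side [[365.7, 0.0, 256.8], [0.0, 365.7, 194.1], [0.0, 0.0, 1.0]] [[-0.771, 0.378, -0.512, 1.199], [0.636, 0.445, -0.63, 0.702], [-0.01, -0.812, -0.584, 0.832], [0.0, 0.0, 0.0, 1.0]]
top [[396.4, 0.0, 255.1], [0.0, 396.4, 190.0], [0.0, 0.0, 1.0]] [[0.129, -0.971, 0.203, 0.296], [-0.992, -0.126, 0.023, -0.074], [0.003, -0.204, -0.979, 1.537], [0.0, 0.0, 0.0, 1.0]]
wrist [[279.9, 0.0, 251.9], [0.0, 279.9, 191.4], [0.0, 0.0, 1.0]] [[0.443, -0.863, -0.243, 0.341], [-0.896, -0.427, -0.119, -0.527], [-0.001, 0.27, -0.963, 0.385], [0.0, 0.0, 0.0, 1.0]]
```

View pics/side0.png

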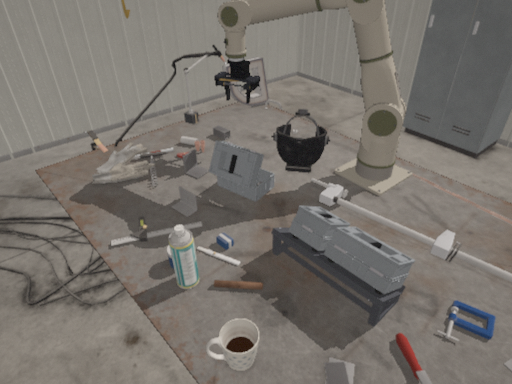

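View pics/top0.png

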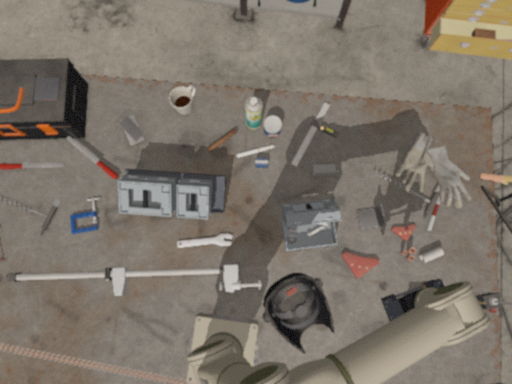

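View pics/wrist0.png

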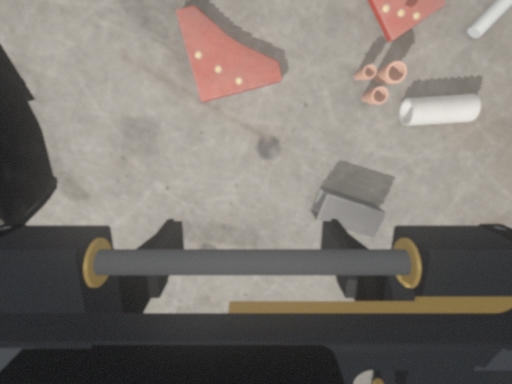

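The top view shows the rack with the long case on the left (about 145,193) and the short one on the right (193,195). The open case is at (310,222). Next I'll zoom in and use the depth.

```bash
cat > h.py <<'E'
import numpy as np,cv2
def load(n):
    z=np.load(n+'.npz'); return z['im'],z['d'],z['K'],z['T']
def cloud(d,K,T):
    v,u=np.mgrid[:d.shape[0],:d.shape[1]]
    P=np.stack([(u-K[0,2])/K[0,0]*d,(v-K[1,2])/K[1,1]*d,d],-1)
    return P@T[:3,:3].T+T[:3,3]
def proj(X,K,T):
    p=(np.asarray(X)-T[:3,3])@T[:3,:3]; return p[...,:2]/p[...,2:]*[K[0,0],K[1,1]]+[K[0,2],K[1,2]]
E
python3 - <<'E'
from h import *
im,d,K,T=load('top0');C=cloud(d,K,T)
a=cv2.resize(im[155:235,105:235],None,fx=6,fy=6,interpolation=cv2.INTER_CUBIC);cv2.imwrite('pics/t_rack.png',a)
a=cv2.resize(im[180:260,265:355],None,fx=7,fy=7,interpolation=cv2.INTER_CUBIC);cv2.imwrite('pics/t_case.png',a)
im2=load('side0')[0]
cv2.imwrite('pics/s_rack.png',cv2.resize(im2[195:325,265:415],None,fx=4.5,fy=4.5,interpolation=cv2.INTER_CUBIC))
cv2.imwrite('pics/s_case.png',cv2.resize(im2[130:210,195:285],None,fx=7,fy=7,interpolation=cv2.INTER_CUBIC))
for u,v in[(145,193),(193,195),(310,222),(205,241)]: print(u,v,C[v,u])
print('open case'); 
for v in range(192,256,4): print(v,[tuple(np.round(C[v,u],3)) for u in (290,310,330)])
print('rack')
for v in range(166,224,3): print(v,[tuple(np.round(C[v,u],3)) for u in (130,165,180,205)])
E
```

```text
145 193 [0.51987181 0.3439739  0.15815818]
193 195 [0.53420334 0.17369568 0.16102497]
310 222 [ 0.48858921 -0.2431127   0.1857651 ]
205 241 [0.38943873 0.1274285  0.00352182]
open case
192 [(np.float64(0.624), np.float64(-0.176), np.float64(-0.001)), (np.float64(0.633), np.float64(-0.254), np.float64(0.003)), (np.float64(0.643), np.float64(-0.332), np.float64(0.003))]
196 [(np.float64(0.608), np.float64(-0.178), np.float64(-0.001)), (np.float64(0.617), np.float64(-0.256), np.float64(0.003)), (np.float64(0.628), np.float64(-0.334), np.float64(0.0))]
200 [(np.float64(0.592), np.float64(-0.18), np.float64(-0.004)), (np.float64(0.601), np.float64(-0.257), np.float64(0.004)), (np.float64(0.591), np.float64(-0.318), np.float64(0.102))]
204 [(np.float64(0.556), np.float64(-0.174), np.float64(0.106)), (np.float64(0.563), np.float64(-0.245), np.float64(0.12)), (np.float64(0.565), np.float64(-0.31), np.float64(0.158))]
208 [(np.float64(0.535), np.float64(-0.173), np.float64(0.144)), (np.float64(0.539), np.float64(-0.24), np.float64(0.172)), (np.float64(0.548), np.float64(-0.308), np.float64(0.
[... 6142 characters left out ...]
(0.444), np.float64(0.432), np.float64(-0.0)), (np.float64(0.461), np.float64(0.296), np.float64(0.003)), (np.float64(0.456), np.float64(0.215), np.float64(0.118)), (np.float64(0.468), np.float64(0.126), np.float64(0.117))]
220 [(np.float64(0.432), np.float64(0.429), np.float64(0.003)), (np.float64(0.45), np.float64(0.295), np.float64(0.0)), (np.float64(0.458), np.float64(0.237), np.float64(-0.002)), (np.float64(0.47), np.float64(0.14), np.float64(0.004))]
223 [(np.float64(0.421), np.float64(0.428), np.float64(-0.001)), (np.float64(0.438), np.float64(0.292), np.float64(0.005)), (np.float64(0.446), np.float64(0.235), np.float64(0.0)), (np.float64(0.458), np.float64(0.138), np.float64(0.002))]
```

View pics/t_rack.png

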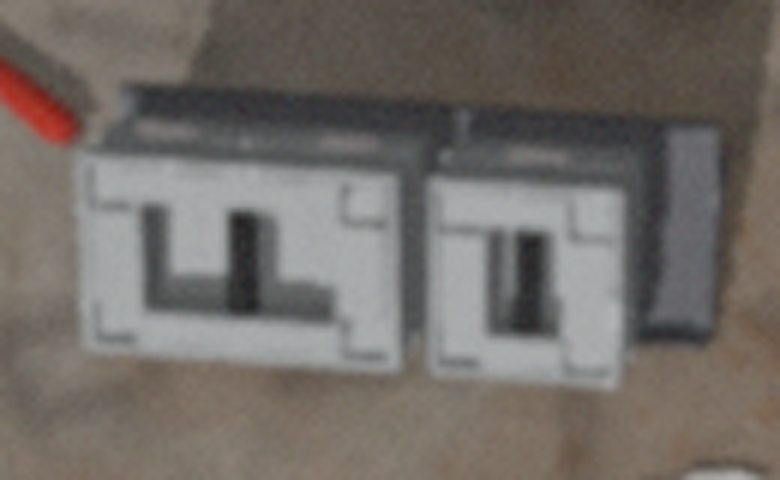

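View pics/t_case.png

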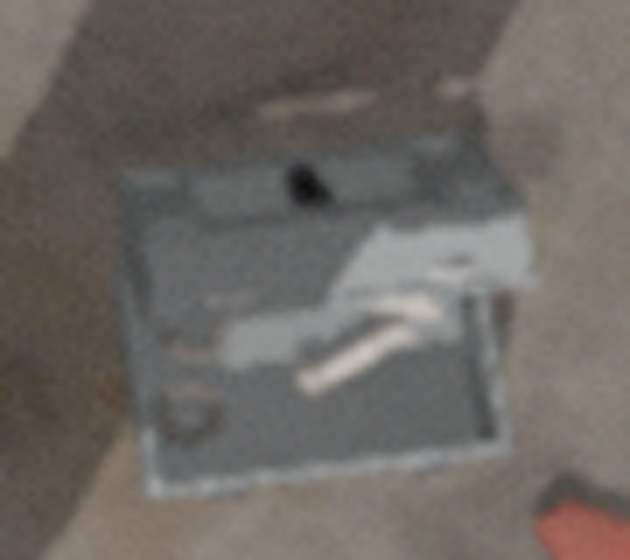

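View pics/s_rack.png

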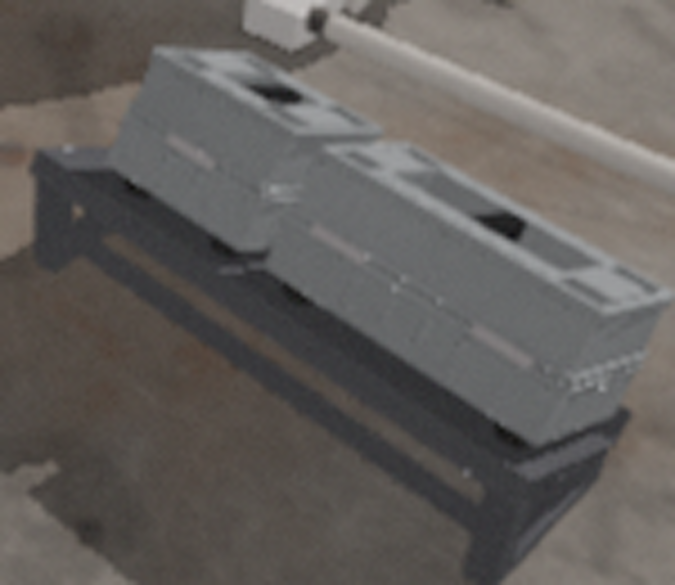

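View pics/s_case.png

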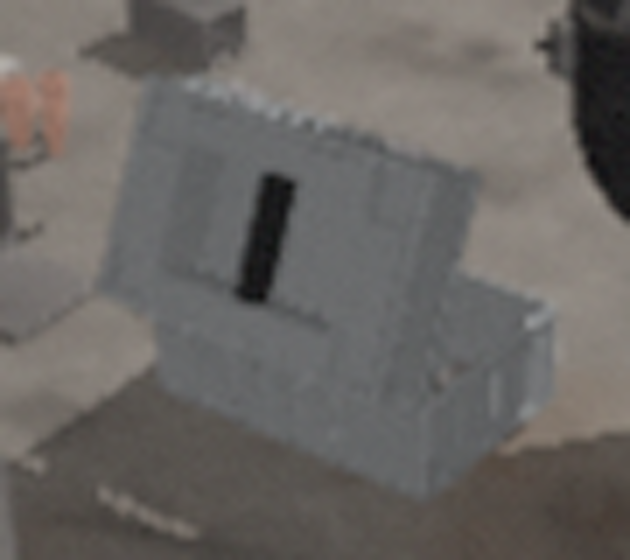

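The top crop shows the long case's black bar at px (146,198) and the open case with its lid at about 1.1 rad. I'll fit planes and edges to get the poses.

```bash
python3 - <<'E'
from h import *
def plane(P):
    for _ in range(6):
        c=np.median(P,0) if _==0 else P.mean(0); n=np.linalg.svd(P-P.mean(0),full_matrices=False)[2][2]; r=(P-P.mean(0))@n
        k=abs(r)<max(2*np.median(abs(r)),.002); 
        P=P[k]
    n=n*np.sign(n[2]); return n,P.mean(0),len(P),r.std()
# lid outer face, side view (crop 130:210,195:285 x7)
im,d,K,T=load('side0');C=cloud(d,K,T)
poly=np.array([[160,95],[470,180],[400,380],[120,280]])/7+[195,130]
m=np.zeros(d.shape,np.uint8);cv2.fillPoly(m,[poly.astype(int)],1);m=cv2.erode(m,np.ones((3,3)))
hole=np.array([[165,140],[380,190],[340,340],[150,270]])/7+[195,130];cv2.fillPoly(m,[hole.astype(int)],0)
n,c,N,s=plane(C[(m>0)&(d>0)]);print('lid',n,c,N,s,'theta',np.arccos(n[2]),'yaw deg',np.degrees(np.arctan2(n[1],n[0])))
# rack case tops: top view
im,d,K,T=load('top0');C=cloud(d,K,T)
def ray(u,v,p0,n):
    r=T[:3,:3]@np.array([(u-K[0,2])/K[0,0],(v-K[1,2])/K[1,1],1]);return T[:3,3]+r*(((p0-T[:3,3])@n)/(r@n))
P=C[160:222,112:230].reshape(-1,3);D=im[160:222,112:230].reshape(-1,3)
k=(D.min(1)>140)&(P[:,2]>.1); n,c,N,s=plane(P[k]);print('rack top',n,c,N,s,'tilt',np.degrees(np.arccos(n[2])),'yaw',np.degrees(np.arctan2(-n[1],-n[0])))
for nm,q in dict(long=[(75,150),(403,175),(403,372),(83,348)],short=[(430,180),(630,188),(622,385),(430,375)],bar=[(244,212),(244,315)]).items():
    X=[ray(105+u/6-.5+.08,155+v/6-.5+.08,c,n) for u,v in q];print(nm,np.round(X,4).tolist(),np.round(np.mean(X,0),4))
    print([round(np.linalg.norm(X[i]-X[i-1]),3) for i in range(len(X))])
# lower rim
for u,v in[(150,490),(505,445)]: print('rim',np.round(ray(265+u/7,180+v/7,np.array([0,0,.074]),np.array([0,0,1.])),4))
E
```

```text
lid [0.87157699 0.22769159 0.43417749] [ 0.53934031 -0.21515172  0.16417523] 225 0.0012231932656658743 theta 1.121671313127806 yaw deg 14.640794474841684
rack top [-0.50197989 -0.03190498  0.86429061] [0.50537727 0.27894522 0.15199002] 915 0.0015420541330313981 tilt 30.198199209215012 yaw 3.6367294630794254
long [[0.5502, 0.4418, 0.184], [0.5604, 0.2499, 0.1829], [0.4533, 0.2441, 0.1204], [0.4427, 0.4367, 0.1214]] [0.5017 0.3431 0.1522]
[np.float64(0.125), np.float64(0.192), np.float64(0.124), np.float64(0.193)]
short [[0.5597, 0.234, 0.1819], [0.5697, 0.1174, 0.1834], [0.4624, 0.1127, 0.1209], [0.4536, 0.2278, 0.12]] [0.5114 0.173  0.1516]
[np.float64(0.123), np.float64(0.117), np.float64(0.124), np.float64(0.115)]
bar [[0.5293, 0.3421, 0.1682], [0.4731, 0.3405, 0.1355]] [0.5012 0.3413 0.1519]
[np.float64(0.065), np.float64(0.065)]
rim [ 0.3911 -0.1819  0.074 ]
rim [ 0.4383 -0.3639  0.074 ]
```

send_rows(steps=[[0, 0, 5.8, 0, 0, -0.04, 1], [0, 0, 5.8, 0, 0, -0.04, 1], [0, 0, 0, 0.037, -0.024, -0.02, 1], [0, 0, 0, 0.037, -0.024, -0.01, 1], [0, 0, 0, 0.037, -0.024, 0, 1], [0, 0, 0, 0.037, -0.024, 0, 1], [0, 0, 0, 0.037, -0.024, 0, 1], [0, 0, 0, 0.037, -0.024, 0, 1], [0, 0, 0, 0.037, -0.024, 0, 1], [0, 0, 0, 0.037, -0.024, 0, 1]], force=30)

```text
time: 1.15
ee_pos: [0.5185, -0.2989, 0.3116]
eef_rot: [0.993, 0.115, -0.002, -0.002]
ft_force: [1.4, -0.5, 0.6]
width: 0.0148
```

send_rows(steps=[[0, 0, -1.4, 0.036, -0.025, 0, 1], [0, 0, 0, 0.036, -0.025, 0, 1], [0, 0, 0, 0, 0, 0, 1], [0, 0, 0, 0, 0, 0.025, 1], [0, 0, 0, 0, 0, 0.025, 1], [0, 0, 0, 0, 0, 0.025, 1], [0, 0, 0, 0, 0, 0.02, 1], [0, 0, 0, 0, 0, 0, 1], [0, 0, 0, 0, 0, 0, 1], [0, 0, 0, 0, 0, 0, 1]])

```text
time: 2.15
ee_pos: [0.5815, -0.2206, 0.212]
eef_rot: [0.991, 0.134, -0.003, -0.004]
ft_force: [-1.1, -0.5, 0.8]
width: 0.0007
```

```bash
cat >> h.py <<'E'
def snap(n,tag):
    from bench import camera,camera_params
    p=camera_params(n); im,d=camera(n); cv2.imwrite(f'pics/{tag}.png',im); np.savez(f'{tag}.npz',im=im,d=d,K=p['camera_matrix'],T=p['world_from_camera'])
E
python3 - <<'E'
from h import *
snap('side','side1')
from bench import read_state
s=read_state();print(s['ee_pos'],s['eef_rot'])
ct=np.array([.4747,-.2574]);d=s['ee_pos'][:2]-ct;a=np.radians(14.6);print(d@[np.cos(a),np.sin(a)],d@[-np.sin(a),np.cos(a)])
E
```

```text
[ 0.58173166 -0.22065988  0.21235115] [ 0.9909585   0.13407879 -0.00246753 -0.00424782]
0.11283657677522076 0.008574352672020585
```

View pics/side1.png

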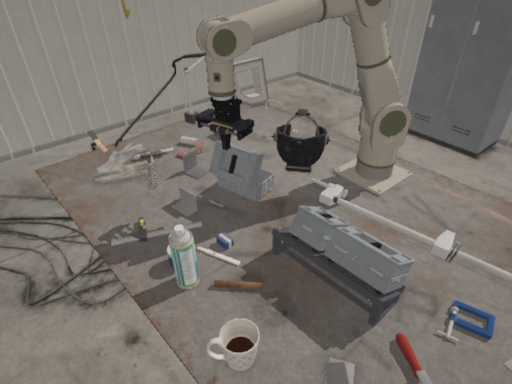

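send_rows(steps=[[0, 0, 0, -0.023, 0.004, 0, 1], [0, 0, 0, -0.023, 0.004, 0, 1], [0, 0, 0, -0.014, 0, 0.003, 1], [0, 0, 0, -0.014, 0, 0.003, 1], [0, 0, 0, -0.011, 0, 0.005, 1], [0, 0, 0, -0.011, 0, 0.005, 1], [0, 0, 0, -0.011, 0, 0.007, 1], [0, 0, 0, -0.011, 0, 0.007, 1], [0, 0, 0, -0.009, 0, 0.009, 1], [0, 0, 0, 0, 0, 0, 1]])

```text
time: 3.2
ee_pos: [0.4603, -0.2645, 0.1788]
eef_rot: [0.991, 0.135, 0.003, -0.001]
ft_force: [0.1, -0.5, -0.3]
width: 0.0007
```

```bash
cat > loc.py <<'E'
import numpy as np
from bench import read_state
s=read_state();print(s['time'],s['ee_pos'],s['eef_rot'],s['ft_force'])
ct=np.array([.4747,-.2574]);d=s['ee_pos'][:2]-ct;a=np.radians(14.6);print('local',d@[np.cos(a),np.sin(a)],d@[-np.sin(a),np.cos(a)])
E
python3 loc.py; python3 -c "
from h import *
snap('side','side2')"
```

```text
3.2 [ 0.46026402 -0.26448934  0.1788014 ] [ 0.9908699   0.13478059  0.00313284 -0.00110818] [ 0.09663696 -0.47432458 -0.31591465]
local -0.01575683078423547 -0.0032215494146327133
```

View pics/side2.png

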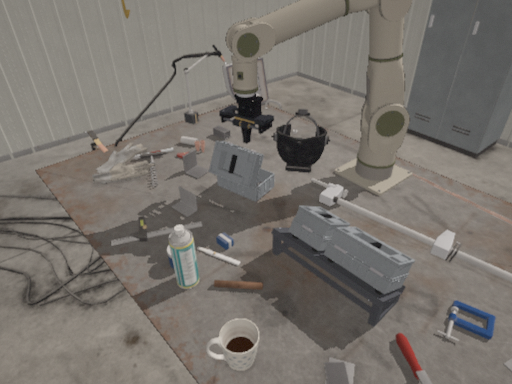

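```bash
python3 - <<'E'
from h import *
a=load('side1');b=load('side2')
f=lambda im:cv2.resize(im[95:205,190:290],None,fx=4,fy=4,interpolation=cv2.INTER_CUBIC)
cv2.imwrite('pics/cmp.png',np.hstack([f(a[0]),f(b[0])]))
im,d,K,T=b;C=cloud(d,K,T)
P=C[140:200,205:280].reshape(-1,3); D=im[140:200,205:280].reshape(-1,3); 
m=np.zeros(d.shape,np.uint8)
for u in range(205,285,8): print(u,[tuple(np.round(C[v,u],3).tolist()) for v in (144,150,160,170,180)])
print(proj(np.array([.4603,-.2645,.1618]),K,T))
E
```

```text
205 [(0.395, -0.68, -0.002), (0.427, -0.631, -0.003), (0.477, -0.553, -0.004), (0.528, -0.473, 0.002), (0.567, -0.415, -0.003)]
213 [(0.361, -0.663, -0.007), (0.567, -0.331, 0.173), (0.58, -0.316, 0.141), (0.586, -0.312, 0.102), (0.54, -0.397, -0.006)]
221 [(0.542, -0.312, 0.197), (0.553, -0.299, 0.181), (0.557, -0.296, 0.142), (0.576, -0.273, 0.117), (0.555, -0.312, 0.044)]
229 [(0.512, -0.304, 0.19), (0.537, -0.27, 0.188), (0.529, -0.285, 0.136), (0.563, -0.239, 0.128), (0.576, -0.224, 0.097)]
237 [(0.274, -0.583, -0.005), (0.526, -0.235, 0.199), (0.514, -0.254, 0.144), (0.529, -0.237, 0.114), (0.562, -0.194, 0.106)]
245 [(0.245, -0.557, -0.004), (0.496, -0.227, 0.191), (0.503, -0.221, 0.155), (0.539, -0.174, 0.149), (0.544, -0.169, 0.111)]
253 [(0.219, -0.528, -0.001), (0.251, -0.489, -0.007), (0.508, -0.167, 0.181), (0.524, -0.148, 0.155), (0.522, -0.152, 0.11)]
261 [(0.184, -0.51, -0.007), (0.227, -0.459, -0.003), (0.477, -0.161, 0.172), (0.409, -0.242, 0.064), (0.415, -0.235, 0.023)]
269 [(0.155, -0.484, -0.006), (0.2, -0.433, -0.001), (0.258, -0.367, -0.004), (0.314, -0.301, -0.003), (0.429, -0.171, 0.061)]
277 [(0.319, -0.249, 0.145), (0.317, -0.251, 0.117), (0.233, -0.34, -0.001), (0.285, -0.283, -0.006), (0.34, -0.222, -0.004)]
[246.64915636 150.14206927]
```

View pics/cmp.png

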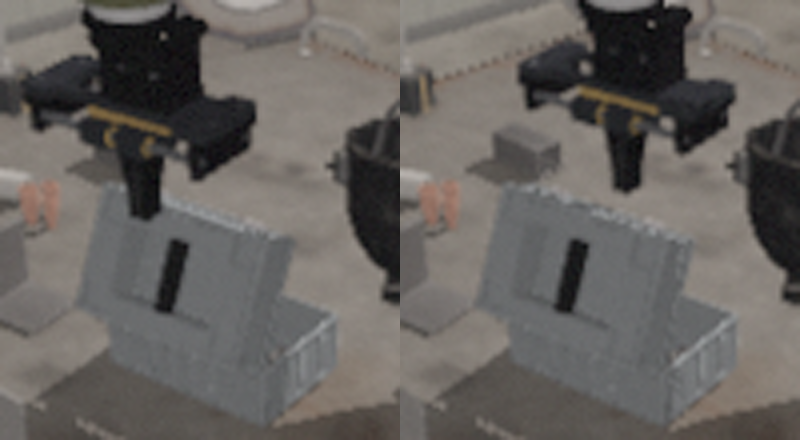

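```bash
python3 - <<'E'
from h import *
im,d,K,T=load('side1');C=cloud(d,K,T)
print(proj(np.array([[.5817,-.2207,.2124],[.5817,-.2207,.1954]]),K,T))
for v in range(136,154,2): print(v,[tuple(np.round(C[v,u],3).tolist()) for u in (224,226,228)])
im,d,K,T=load('side2');C=cloud(d,K,T)
for v in range(132,148,2): print(v,[tuple(np.round(C[v,u],3).tolist()) for u in (244,247,249)])
print(proj(np.array([[.4603,-.2645,.1788],[.4603,-.2645,.1618]]),K,T))
# lid plane again
P=C[140:195,212:262].reshape(-1,3)
n0=np.array([.8716,.2277,.4342]);c0=np.array([.5393,-.2152,.1642]);r=(P-c0)@n0
k=abs(r)<.008;print(k.sum(),np.median(r[k]))
Q=P[k];print(Q[np.argsort(-Q[:,2])[:15]].round(3).tolist())
E
```

```text
[[226.44507857 153.04712045]
 [226.73117282 157.34323495]]
136 [(0.595, -0.209, 0.286), (0.593, -0.2, 0.289), (0.582, -0.205, 0.283)]
138 [(0.593, -0.213, 0.277), (0.59, -0.205, 0.279), (0.579, -0.209, 0.274)]
140 [(0.592, -0.214, 0.268), (0.591, -0.204, 0.272), (0.579, -0.211, 0.265)]
142 [(0.593, -0.214, 0.261), (0.593, -0.202, 0.266), (0.581, -0.208, 0.26)]
144 [(0.593, -0.214, 0.254), (0.591, -0.206, 0.256), (0.582, -0.208, 0.252)]
146 [(0.594, -0.214, 0.247), (0.592, -0.205, 0.25), (0.581, -0.21, 0.244)]
148 [(0.593, -0.216, 0.238), (0.59, -0.208, 0.24), (0.579, -0.213, 0.234)]
150 [(0.547, -0.287, 0.184), (0.591, -0.209, 0.232), (0.538, -0.274, 0.187)]
152 [(0.536, -0.305, 0.164), (0.526, -0.307, 0.16), (0.544, -0.266, 0.184)]
132 [(0.471, -0.263, 0.241), (0.47, -0.246, 0.247), (0.459, -0.25, 0.242)]
134 [(0.471, -0.263, 0.233), (0.47, -0.248, 0.238), (0.455, -0.255, 0.231)]
136 [(0.47, -0.265, 0.224), (0.467, -0.251, 0.228), (0.456, -0.253, 0.224)]
138 [(0.471, -0.264, 0.216), (0.466, -0.253, 0.219), (0.452, -0.259, 0.212)]
140 [(0.474, -0.261, 0.21), (0.464, -0.255, 0.209), (0.454, -0.257, 0.205)]
142 [(0.47, -0.266, 0.199), (0.469, -0.25, 0.205), (0.218, -0.56, -0.004)]
144 [(0.248, -0.562, -0.005), (0.238, -0.551, -0.005), (0.23, -0.545, -0.005)]
146 [(0.264, -0.541, -0.002), (0.253, -0.532, -0.002), (0.245, -0.526, -0.003)]
[[246.53042915 146.13703392]
 [246.64915636 150.14206927]]
1011 -0.0005361369044451688
[[0.543, -0.297, 0.207], [0.539, -0.283, 0.207], [0.545, -0.3, 0.207], [0.551, -0.316, 0.207], [0.53, -0.248, 0.206], [0.514, -0.187, 0.206], [0.517, -0.199, 0.206], [0.532, -0.251, 0.206], [0.524, -0.226, 0.206], [0.527, -0.228, 0.205], [0.519, -0.203, 0.205], [0.547, -0.316, 0.205], [0.532, -0.263, 0.205], [0.505, -0.154, 0.205], [0.508, -0.167, 0.205]]
```

```bash
python3 - <<'E'
from h import *
import bench
print(bench.tip_extent, callable(bench.tip_extent), bench.tip_extent() if callable(bench.tip_extent) else '')
im,d,K,T=load('side0');C=cloud(d,K,T)
cv2.imwrite('pics/g0.png',cv2.resize(im[60:115,205:270],None,fx=8,fy=8,interpolation=cv2.INTER_CUBIC))
dd=(abs(C[...,0]-.276)<.12)&(abs(C[...,1]+.56)<.12)&(C[...,2]>.12)
P=C[dd];v,u=np.nonzero(dd);o=np.argsort(P[:,2])[:12]
for i in o: print(u[i],v[i],P[i].round(3))
E
```

```text
0.017 False 
228 100 [ 0.302 -0.598  0.22 ]
249 102 [ 0.247 -0.516  0.22 ]
248 103 [ 0.258 -0.509  0.221]
226 100 [ 0.312 -0.599  0.222]
228 99 [ 0.298 -0.603  0.222]
227 100 [ 0.309 -0.595  0.222]
229 99 [ 0.297 -0.597  0.223]
246 103 [ 0.269 -0.51   0.223]
247 103 [ 0.266 -0.505  0.224]
248 102 [ 0.258 -0.51   0.225]
249 101 [ 0.248 -0.514  0.226]
229 98 [ 0.294 -0.6    0.226]
```

View pics/g0.png

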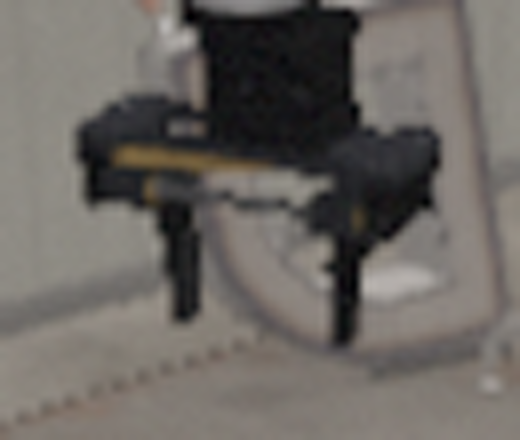

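```bash
python3 - <<'E'
from h import *
im,d,K,T=load('wrist0');C=cloud(d,K,T)
print('floor z',np.median(C[120:200:5,100:300:5,2]), C[180,230])
for u,v in[(170,240),(160,280),(345,240),(355,280),(175,225),(335,225)]: print(u,v,d[v,u],C[v,u].round(3))
t=load('top0');Ct=cloud(*t[1:]);
# red magnet square compare: top vs wrist centroid of red at heights
def red(im): return (im[...,2].astype(int)-im[...,1]>50)&(im[...,2].astype(int)-im[...,0]>50)
m=red(im); n,l,s,c=cv2.connectedComponentsWithStats(m.astype(np.uint8));print(s[1:][s[1:,4]>300],c[1:][s[1:,4]>300])
for i in range(1,n):
    if s[i,4]>300: print('w',C[l==i].mean(0),C[l==i].max(0)-C[l==i].min(0))
m=red(t[0]); n,l,s,c=cv2.connectedComponentsWithStats(m.astype(np.uint8))
for i in range(1,n):
    if s[i,4]>60: print('t',Ct[l==i].mean(0),s[i])
print(T[:3,3]-np.array([.276,-.56,.2]))
# finger in top0?
E
```

```text
floor z 0.0008354355830584026 [ 2.45093030e-01 -5.39564896e-01  9.36823341e-06]
170 240 0.1507658 [ 0.262 -0.517  0.247]
160 280 0.13255103 [ 0.253 -0.522  0.269]
345 240 0.14695105 [ 0.305 -0.599  0.25 ]
355 280 0.12922603 [ 0.295 -0.603  0.271]
175 225 0.16799273 [ 0.262 -0.514  0.229]
335 225 0.16253898 [ 0.306 -0.598  0.234]
[[ 368    0   74   41 1443]
 [ 177    6  104   95 4784]] [[400.39154539  14.69230769]
 [222.8423913   58.93812709]]
w [ 0.51654615 -0.63352022  0.01358931] [0.20876542 0.14109574 0.38191779]
w [ 0.38074705 -0.46832104  0.01816484] [0.08997573 0.14041445 0.37485473]
t [ 1.87984463 -0.91089384 -0.48333561] [425   0  27  35 512]
t [0.77161742 0.84854063 0.21480154] [  0  88  24  26 175]
t [0.68728537 0.87649949 0.152504  ] [  0 124  26  12 164]
t [0.70595875 0.73713664 0.16854161] [ 36 124  22  11 154]
t [0.61145615 0.54502089 0.03443567] [ 97 161  21  18 139]
t [0.57908683 0.93101076 0.02429732] [  0 164  22   6 117]
t [ 0.52276128 -0.62105718  0.02064006] [392 225  23  15 168]
t [ 0.38038454 -0.46329906  0.01866443] [342 252  37  26 469]
[0.06488452 0.03274773 0.18480695]
```

send_rows(steps=[[0, 0, 0, 0, 0, -0.04, 1], [0, 0, 0, 0.02, 0, -0.01, 1], [0, 0, 0, 0.035, 0, 0, 1], [0, 0, 0, 0.035, 0, 0, 1], [0, 0, 0, 0.025, 0, 0, 1], [0, 0, 0, 0, 0, 0, 1], [0, 0, 0, 0, 0, 0.02, 1], [0, 0, 0, 0, 0, 0.02, 1], [0, 0, 0, 0, 0, 0.02, 1], [0, 0, 0, 0, 0, 0, 1]])

```text
time: 4.25
ee_pos: [0.5819, -0.2299, 0.1746]
eef_rot: [0.991, 0.136, 0.008, -0.001]
ft_force: [0.4, 0.5, -0.0]
width: 0.0007
```

```bash
python3 loc.py
```

```text
4.25 [ 0.58188527 -0.22985834  0.17457671] [ 9.90623609e-01  1.36401990e-01  7.68745362e-03 -5.14995293e-04] [ 0.35016123  0.54397615 -0.01267816]
local 0.11066657984723133 -0.0003658062496097051
```

send_rows(steps=[[0, 0, 0, -0.022, 0, 0, 1], [0, 0, 0, -0.022, 0, 0, 1], [0, 0, 0, -0.014, 0, 0.003, 1], [0, 0, 0, -0.014, 0, 0.003, 1], [0, 0, 0, -0.011, 0, 0.005, 1], [0, 0, 0, -0.011, 0, 0.005, 1], [0, 0, 0, -0.011, 0, 0.007, 1], [0, 0, 0, -0.011, 0, 0.007, 1], [0, 0, 0, 0, 0, 0, 1], [0, 0, 0, 0, 0, 0, 1]])

```text
time: 5.25
ee_pos: [0.4701, -0.2614, 0.1485]
eef_rot: [0.99, 0.138, 0.013, 0.001]
ft_force: [1.0, -0.5, 0.5]
width: 0.0004
```

```bash
python3 loc.py; python3 -c "
from h import *
snap('side','side3')
im=load('side3')[0];cv2.imwrite('pics/side3c.png',cv2.resize(im[95:205,190:290],None,fx=5,fy=5,interpolation=cv2.INTER_CUBIC))"
```

```text
5.25 [ 0.47010134 -0.26138356  0.14845946] [9.90375166e-01 1.37818580e-01 1.27472920e-02 7.59062438e-04] [ 0.95195354 -0.49494921  0.47772121]
local -0.00545429558256896 -0.002695743059786383
```

View pics/side3c.png

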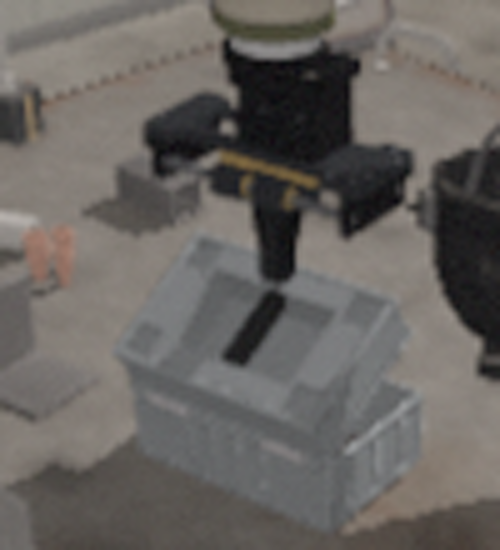

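The lid is following and is now at about 0.5 rad, with the tip on its front strip. I'll keep pushing.

send_rows(steps=[[0, 0, 0, -0.012, 0, 0.007, 1], [0, 0, 0, -0.012, 0, 0.009, 1], [0, 0, 0, -0.008, 0, 0.009, 1], [0, 0, 0, -0.006, 0, 0.009, 1], [0, 0, 0, -0.003, 0, 0.008, 1], [0, 0, 0, -0.002, 0, 0.006, 1], [0, 0, 0, 0, 0, 0.003, 1], [0, 0, 0, 0, 0, 0.002, 1], [0, 0, 0, 0, 0, 0, 1], [0, 0, 0, 0, 0, 0, 1]])

```text
time: 6.3
ee_pos: [0.4283, -0.2739, 0.0994]
eef_rot: [0.99, 0.138, 0.014, 0.002]
ft_force: [0.2, -0.1, -0.4]
width: 0.0003
```

```bash
python3 loc.py
```

```text
6.3 [ 0.42831351 -0.27394066  0.0993791 ] [0.9903098  0.13815933 0.01391729 0.00219035] [ 0.19786687 -0.1469563  -0.3930918 ]
local -0.04905802354607545 -0.004313939157468658
```

Pressing on until contact force shows.

send_rows(steps=[[0, 0, 0, 0, 0, 0.002, 1], [0, 0, 0, 0, 0, 0.002, 1], [0, 0, 0, 0, 0, 0.002, 1], [0, 0, 0, 0, 0, 0, 1], [0, 0, 0, 0, 0, 0, 1], [0, 0, 0, 0, 0, 0, 1], [0, 0, 0, 0, 0, 0, 1], [0, 0, 0, 0, 0, 0, 1], [0, 0, 0, 0, 0, 0, 1], [0, 0, 0, 0, 0, 0, 1]])

```text
time: 7.3
ee_pos: [0.4285, -0.2741, 0.099]
eef_rot: [0.99, 0.138, 0.013, 0.002]
ft_force: [-2.5, 1.4, 7.4]
width: 0.0003
```

```bash
python3 loc.py; python3 - <<'E'
from h import *
snap('side','side4')
im,d,K,T=load('side4');C=cloud(d,K,T)
cv2.imwrite('pics/side4c.png',cv2.resize(im[95:205,190:290],None,fx=5,fy=5,interpolation=cv2.INTER_CUBIC))
dd=(abs(C[...,0]-.475)<.1)&(abs(C[...,1]+.257)<.12)&(C[...,2]>.09)&(C[...,2]<.14)
print(np.percentile(C[dd][:,2],[20,50,80,95]))
E
```

```text
7.3 [ 0.42847667 -0.27413961  0.09900246] [0.99032521 0.13812237 0.01311332 0.00249731] [-2.51599677  1.41801757  7.35326913]
local -0.04895028568942494 -0.00454758742315031
[0.10216435 0.11450648 0.11732494 0.1193514 ]
```

View pics/side4c.png

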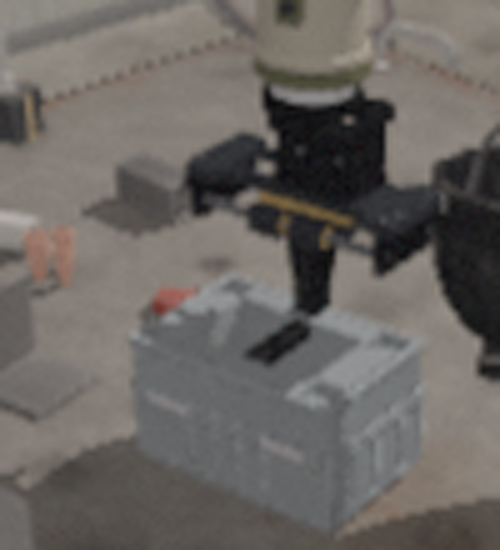

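The lid is shut, with 7 N of contact and the top at 0.12. That also shows the fingertips sit 20.5 mm behind the reported TCP, so I'll use that. Next I'll lift and look at the lid with the wrist camera.

```bash
cat > tgt.py <<'E'
import numpy as np,sys
from scipy.spatial.transform import Rotation as Ro
from bench import read_state
def Rt(h,tilt=0):
    # heading h deg of tool x ; tilt deg: tool z leans forward (+x') 
    a=np.radians(h);t=np.radians(tilt);x=np.array([np.cos(a),np.sin(a),0]);up=np.array([0,0,1.])
    z=-up*np.cos(t)+x*np.sin(t); y=np.array([np.sin(a),-np.cos(a),0]); return np.column_stack([np.cross(y,z),y,z])
def go(pos,h,tilt=0,pr=True):
    s=read_state();R=Ro.from_quat(s['eef_rot']).as_matrix();G=Rt(h,tilt)
    rv=np.degrees(Ro.from_matrix(R.T@G).as_rotvec());dw=np.array(pos)-s['ee_pos']
    print('t',round(float(s['time']),2),'pos',s['ee_pos'].round(4),'rotvec tool deg',rv.round(2),'| shift tool now',(R.T@dw).round(4),'| shift in target frame',(G.T@dw).round(4),'F',s['ft_force'].round(1),'w',round(float(s['width']),4))
E
python3 -c "
from tgt import *
go([.4043,-.276,.225],14.6)"
```

```text
t 7.35 pos [ 0.4285 -0.2741  0.099 ] rotvec tool deg [ 0.47 -1.45  1.28] | shift tool now [-0.0206 -0.0037 -0.1266] | shift in target frame [-0.0239 -0.0043 -0.126 ] F [-3.4  1.5  7.9] w 0.0003
```

send_rows(steps=[[0, 0, 0, 0, 0, -0.02, 1], [0.5, -1.5, 1.3, 0, 0, -0.03, 1], [0, 0, 0, -0.012, -0.002, -0.03, 1], [0, 0, 0, -0.012, -0.002, -0.03, 1], [0, 0, 0, 0, 0, -0.016, 1], [0, 0, 0, 0, 0, 0, 0], [0, 0, 0, 0, 0, 0, 0], [0, 0, 0, 0, 0, 0, 0], [0, 0, 0, 0, 0, 0, 0], [0, 0, 0, 0, 0, 0, 0]])

```text
time: 8.35
ee_pos: [0.3998, -0.2748, 0.2195]
eef_rot: [0.992, 0.127, -0.006, -0.005]
ft_force: [-0.2, 0.1, 0.8]
width: 0.0323
```

```bash
python3 -c "
from tgt import *
from h import *
go([.4043,-.276,.225],14.6)
snap('wrist','wl')
im=load('wl')[0];cv2.imwrite('pics/wl_c.png',cv2.resize(im[20:230,100:410],None,fx=2.5,fy=2.5,interpolation=cv2.INTER_CUBIC))
"
```

```text
t 8.35 pos [ 0.3998 -0.2748  0.2195] rotvec tool deg [-0.65  0.6  -0.01] | shift tool now [ 0.004   0.0022 -0.0056] | shift in target frame [ 0.0041  0.0023 -0.0055] F [-0.2  0.1  0.8] w 0.0323
```

View pics/wl_c.png

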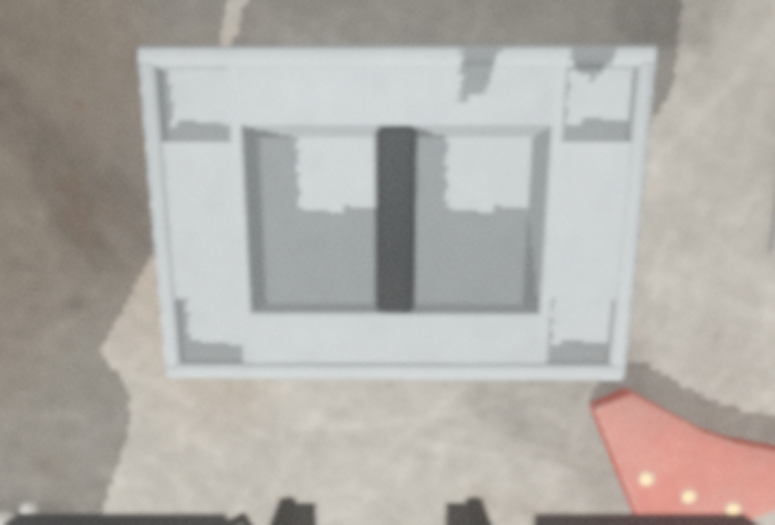

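The view shows the shut lid squarely, with outer corners at crop px (138,47), (657,46), (625,378) and (168,378) and the bar at about (396,218). I'll extract these properly.

```bash
cat > quad.py <<'E'
from h import *
def ray(uv,K,T,p0,n):
    uv=np.atleast_2d(uv);r=np.column_stack([(uv[:,0]-K[0,2])/K[0,0],(uv[:,1]-K[1,2])/K[1,1],np.ones(len(uv))])@T[:3,:3].T
    return T[:3,3]+r*(((p0-T[:3,3])@n)/(r@n))[:,None]
def edges(im,corn):
    """refine quad: gradient maximum on normals to the guessed sides, line fits, intersections"""
    g=cv2.GaussianBlur(im,(3,3),0).astype(float).mean(2);L=[]
    corn=np.array(corn,float);cen=corn.mean(0)
    for i in range(4):
        a,b=corn[i],corn[(i+1)%4];t=(b-a)/np.linalg.norm(b-a);nn=np.array([t[1],-t[0]])
        if (cen-a)@nn>0: nn=-nn
        pts=[]
        for f in np.linspace(.12,.88,60):
            s=np.arange(-6,6.01,.25);q=a+(b-a)*f+s[:,None]*nn
            p=cv2.remap(g.astype(np.float32),q[:,:1].astype(np.float32),q[:,1:].astype(np.float32),cv2.INTER_LINEAR)[:,0]
            dg=-np.gradient(p); j=dg.argmax()
            if dg[j]>1: pts.append(q[j])
        pts=np.array(pts,np.float32);l=cv2.fitLine(pts,cv2.DIST_HUBER,0,.01,.01)[:,0];L.append(l)
    out=[]
    for i in range(4):
        l1,l2=L[i-1],L[i];k=np.linalg.solve(np.column_stack([l1[:2],-l2[:2]]),l2[2:]-l1[2:]);out.append(l1[2:]+k[0]*l1[:2])
    return np.array(out)
E
python3 - <<'E'
from quad import *
im,d,K,T=load('wl');C=cloud(d,K,T)
g=np.array([(138,47),(657,46),(625,378),(168,378)])/2.5+[100,20]
q=edges(im,g);print((q-g).round(1))
print('depth z of top', [C[int(v),int(u)].round(3) for u,v in np.array([(300,90),(300,345),(200,220),(600,220),(200,170)])/2.5+[100,20]])
up=np.array([0,0,1.]);X=ray(q,K,T,np.array([0,0,.12]),up);print(X.round(4),X.mean(0).round(4))
print([np.linalg.norm(X[i]-X[i-1]).round(4) for i in range(4)])
for a,b in((1,0),(2,3)): v=X[b]-X[a];print('yaw',np.degrees(np.arctan2(-v[0],v[1])))
for a,b in((0,3),(1,2)): v=X[a]-X[b];print('yaw',np.degrees(np.arctan2(v[1],v[0])))
cr=np.s_[60:150,200:320];m=((im[cr].max(2)<110)).astype(np.uint8);n,l,s,c=cv2.connectedComponentsWithStats(m);i=1+s[1:,4].argmax();
k,_=cv2.findContours((l==i).astype(np.uint8),0,2);r=cv2.minAreaRect(max(k,key=len));bx=np.array(r[0])+[200,60];print(r,'bar',ray(bx,K,T,np.array([0,0,.12]),up))
E
```

```text
[[-1.2 -0.1]
 [-1.7  0.1]
 [-1.2  0.3]
 [-1.3  0. ]]
depth z of top [array([ 0.51 , -0.214,  0.121]), array([ 0.418, -0.235,  0.122]), array([ 0.455, -0.186,  0.121]), array([ 0.494, -0.335,  0.122]), array([ 0.473, -0.183,  0.122])]
[[ 0.5088 -0.152   0.12  ]
 [ 0.5561 -0.3341  0.12  ]
 [ 0.4374 -0.3659  0.12  ]
 [ 0.3896 -0.1833  0.12  ]] [ 0.473  -0.2588  0.12  ]
[np.float64(0.1233), np.float64(0.1882), np.float64(0.1229), np.float64(0.1887)]
yaw 14.564673274933018
yaw 14.6920267088902
yaw 14.739538552020656
yaw 14.991183606913678
((57.84099578857422, 47.49639129638672), (13.882779121398926, 71.25433349609375), 1.3019527196884155) bar [[ 0.47471214 -0.259133    0.12      ]]
```

send_rows(steps=[[0, 0, 5.7, 0, 0, -0.045, 0], [0, 0, 5.7, 0, 0, -0.045, 0], [0, 0, 0, 0.008, -0.04, 0, 0], [0, 0, 0, 0.008, -0.045, 0, 0], [0, 0, 0, 0.008, -0.045, 0, 0], [0, 0, 0, 0.008, -0.045, 0, 0], [0, 0, 0, 0.006, -0.045, 0, 0], [0, 0, 0, 0.004, -0.045, 0, 0], [0, 0, 0, 0.004, -0.045, 0, 0], [0, 0, 0, 0.004, -0.045, 0, 0]])

```text
time: 9.4
ee_pos: [0.4344, 0.0888, 0.3124]
eef_rot: [1.0, 0.017, -0.008, -0.006]
ft_force: [1.2, -0.1, 0.0]
width: 0.0433
```

```bash
python3 -c "
from tgt import *
go([.3885,.3365,.26],3.3)
go([.3885,.3365,.2023],3.3,30)"
```

```text
t 9.4 pos [0.4344 0.0888 0.3124] rotvec tool deg [-0.67  0.95 -1.31] | shift tool now [-0.0364 -0.2485  0.0559] | shift in target frame [-0.0316 -0.2499  0.0524] F [ 1.2 -0.1  0. ] w 0.0433
t 9.4 pos [0.4344 0.0888 0.3124] rotvec tool deg [-0.31 30.95 -1.46] | shift tool now [-0.0354 -0.2478  0.1136] | shift in target frame [-0.0824 -0.2499  0.0796] F [ 1.2 -0.1  0. ] w 0.0433
```

send_rows(steps=[[-0.7, 1, -1.3, 0, -0.045, 0, 0], [0, 0, 0, -0.005, -0.045, 0, 0], [0, 0, 0, -0.005, -0.045, 0, 0], [0, 0, 0, -0.005, -0.045, 0, 0], [0, 0, 0, -0.005, -0.035, 0, 0], [0, 0, 0, -0.005, -0.02, 0, 0], [0, 7.5, 0, 0, 0, 0, 0], [0, 7.5, 0, 0, 0, 0, 0], [0, 7.5, 0, 0, 0, 0, 0], [0, 7.5, 0, 0, 0, 0, 0]])

```text
time: 10.4
ee_pos: [0.3942, 0.3393, 0.3062]
eef_rot: [0.966, 0.031, 0.257, -0.014]
ft_force: [-1.0, 0.6, -0.3]
width: 0.0436
```

```bash
python3 -c "
from tgt import *
go([.3885,.3365,.2023],3.3,30)"
```

```text
t 10.4 pos [0.3942 0.3393 0.3062] rotvec tool deg [-0.82  0.13  0.15] | shift tool now [-0.0568  0.0036  0.0871] | shift in target frame [-0.057   0.0025  0.087 ] F [-1.   0.6 -0.3] w 0.0436
```

send_rows(steps=[[-0.8, 0, 0, -0.014, 0.001, 0.022, 0], [0, 0, 0, -0.014, 0.001, 0.022, 0], [0, 0, 0, -0.014, 0, 0.022, 0], [0, 0, 0, -0.014, 0, 0.02, 0], [0, 0, 0, 0, 0, 0, 0], [0, 0, 0, 0, 0, 0, 0], [0, 0, 0, 0, 0, 0, 0], [0, 0, 0, 0, 0, 0, 0], [0, 0, 0, 0, 0, 0, 0], [0, 0, 0, 0, 0, 0, 0]])

```text
time: 11.4
ee_pos: [0.3872, 0.3392, 0.2062]
eef_rot: [0.963, 0.033, 0.267, -0.006]
ft_force: [-0.6, 0.2, -0.4]
width: 0.0435
```

```bash
python3 -c "
from tgt import *
from h import *
go([.3885,.3365,.2023],3.3,30)
snap('wrist','wr')
im=load('wr')[0];cv2.imwrite('pics/wr_c.png',cv2.resize(im[0:240,80:400],None,fx=2.5,fy=2.5,interpolation=cv2.INTER_CUBIC))
"
```

```text
t 11.4 pos [0.3872 0.3392 0.2062] rotvec tool deg [-0.01 -1.03  0.6 ] | shift tool now [-0.0011  0.0028  0.0039] | shift in target frame [-0.001   0.0028  0.004 ] F [-0.6  0.2 -0.4] w 0.0435
```

View pics/wr_c.png

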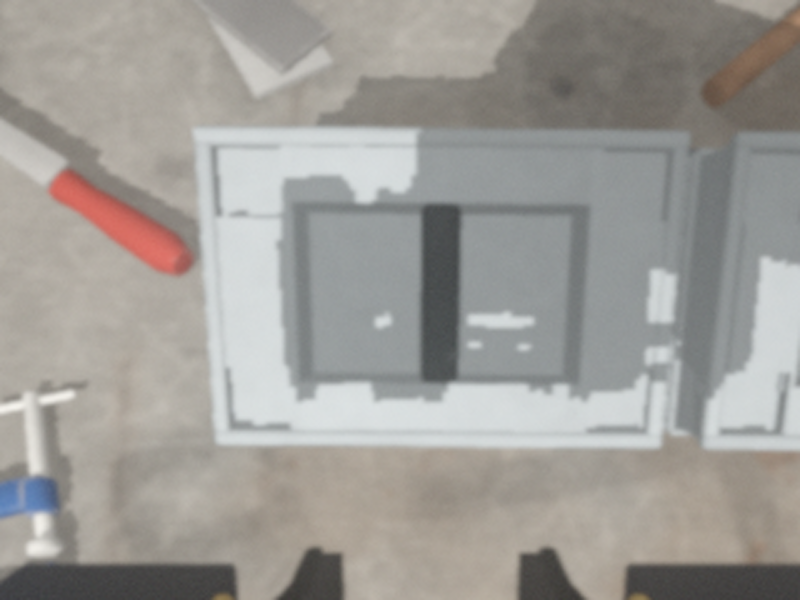

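The wrist view shows the long case's top with corners at crop px (193,128), (690,132), (662,446) and (217,444), and the bar at about (441,293). I'll fit it the same way.

```bash
python3 - <<'E'
from quad import *
im,d,K,T=load('wr');C=cloud(d,K,T)
g=np.array([(193,128),(690,132),(662,446),(217,444)])/2.5+[80,0]
q=edges(im,g);print((q-g).round(1))
m=np.zeros(d.shape,np.uint8);cv2.fillPoly(m,[q.astype(int)],1);m=cv2.erode(m,np.ones((7,7)))
w=(np.array([(275,190),(600,190),(600,395),(275,395)])/2.5+[80,0]).astype(int);cv2.fillPoly(m,[w],0)
P=C[(m>0)&(d>0)]
for _ in range(8):
    c=P.mean(0);n=np.linalg.svd(P-c,full_matrices=False)[2][2];r=(P-c)@n;P=P[abs(r)<max(.0015,2*r.std())]if _<7 else P
n*=np.sign(n[2]);print('n',n,c,len(P),r.std(),'tilt',np.degrees(np.arccos(n[2])),'yaw',np.degrees(np.arctan2(-n[1],-n[0])))
X=ray(q,K,T,c,n);print(X.round(4).tolist(),X.mean(0).round(4),[np.linalg.norm(X[i]-X[i-1]).round(4) for i in range(4)])
for a,b in((1,0),(2,3)): v=X[b]-X[a];print('yaw',np.degrees(np.arctan2(-v[0],v[1])), v)
cr=np.s_[75:160,230:290];mm=((im[cr].max(2)<90)).astype(np.uint8);N,l,s,cc=cv2.connectedComponentsWithStats(mm);i=1+s[1:,4].argmax()
k,_=cv2.findContours((l==i).astype(np.uint8),0,2);r=cv2.minAreaRect(max(k,key=len));bx=np.array(r[0])+[230,75];B=ray(bx,K,T,c,n)[0];print(r,'bar top',B)
from tgt import *
for yaw in (3.3,):
    G=Rt(yaw,30)
    for t in (X.mean(0),B):
        bar=t-.008*np.array([G[0,2],G[1,2],G[2,2]])*-1
        print('bar',bar,'grip ee target'); go(bar+.0395*G[:,2],yaw,30)
E
```

```text
[[-0.4 -1. ]
 [ 4.9 -1. ]
 [ 3.3  0.6]
 [-1.2 -0.5]]
n [-0.49898717 -0.03008082  0.86608715] [0.50539551 0.34122024 0.15455172] 8887 0.000649809831991367 tilt 29.992923914706214 yaw 3.449829902039967
[[0.5468, 0.441, 0.1819], [0.5589, 0.2479, 0.1821], [0.4523, 0.2418, 0.1205], [0.4409, 0.4346, 0.1207]] [0.4997 0.3413 0.1513] [np.float64(0.1225), np.float64(0.1934), np.float64(0.1232), np.float64(0.1931)]
yaw 3.566225584412304 [-0.01203199  0.19305896 -0.00022681]
yaw 3.372764828772439 [-1.13629455e-02  1.92808179e-01  1.49943855e-04]
((25.647136688232422, 41.52607345581055), (13.26930046081543, 69.09579467773438), 1.3019527196884155) bar top [0.50085575 0.34366092 0.15202095]
bar [0.50373643 0.34153945 0.14437001] grip ee target
t 11.45 pos [0.3872 0.3393 0.2062] rotvec tool deg [-0.01 -1.04  0.61] | shift tool now [0.0671 0.0052 0.1525] | shift in target frame [0.0699 0.0044 0.1513] F [-0.4 -0.3  0.6] w 0.0435
bar [0.50484912 0.34389117 0.14509275] grip ee target
t 11.45 pos [0.3872 0.3393 0.2062] rotvec tool deg [-0.01 -1.04  0.61] | shift tool now [0.0686 0.0029 0.1525] | shift in target frame [0.0714 0.0021 0.1513] F [-0.4 -0.3  0.6] w 0.0435
```

send_rows(steps=[[0, -1, 0.6, 0.03, 0.001, 0, 0], [0, 0, 0, 0.03, 0.001, 0, 0], [0, 0, 0, 0.01, 0, 0.01, 0], [0, 0, 0, 0, 0, 0.03, 0], [0, 0, 0, 0, 0, 0.03, 0], [0, 0, 0, 0, 0, 0.02, 0], [0, 0, 0, 0, 0, 0, 0], [0, 0, 0, 0, 0, 0, 0], [0, 0, 0, 0, 0, 0, 0], [0, 0, 0, 0, 0, 0, 0]])

```text
time: 12.45
ee_pos: [0.481, 0.3232, 0.1863]
eef_rot: [0.964, 0.029, 0.263, -0.016]
ft_force: [1.1, -0.5, -0.1]
width: 0.0437
```

```bash
cat > c.py <<'E'
from tgt import *
G=Rt(3.4,30); top=np.array([.4998,.3434,.1513]); go(top+(.008+.0395)*G[:,2],3.4,30)
E
python3 c.py
```

```text
t 12.45 pos [0.481  0.3232 0.1863] rotvec tool deg [-0.91 -0.51 -0.23] | shift tool now [-0.0011 -0.0177  0.0881] | shift in target frame [-0.0002 -0.0191  0.0878] F [ 1.1 -0.5 -0.1] w 0.0437
```

send_rows(steps=[[-0.9, -0.5, -0.2, 0, -0.01, 0, 0], [0, 0, 0, 0, -0.009, 0, 0], [0, 0, 0, 0, 0, 0, 0], [0, 0, 0, 0, 0, 0.01, 0], [0, 0, 0, 0, 0, 0.01, 0], [0, 0, 0, 0, 0, 0.01, 0], [0, 0, 0, 0, 0, 0.005, 0], [0, 0, 0, 0, 0, 0, 0], [0, 0, 0, 0, 0, 0, 0], [0, 0, 0, 0, 0, 0, 0]])

```text
time: 13.45
ee_pos: [0.4777, 0.3208, 0.1719]
eef_rot: [0.964, 0.036, 0.261, -0.02]
ft_force: [0.5, -0.0, 0.4]
width: 0.0433
```

```bash
python3 c.py; python3 -c "
from h import *
snap('wrist','wr2')"
```

```text
t 13.45 pos [0.4777 0.3208 0.1719] rotvec tool deg [-1.54 -0.32  0.44] | shift tool now [ 0.0097 -0.0191  0.0776] | shift in target frame [ 0.01   -0.0213  0.077 ] F [ 0.5 -0.   0.4] w 0.0433
```

View pics/wr2.png

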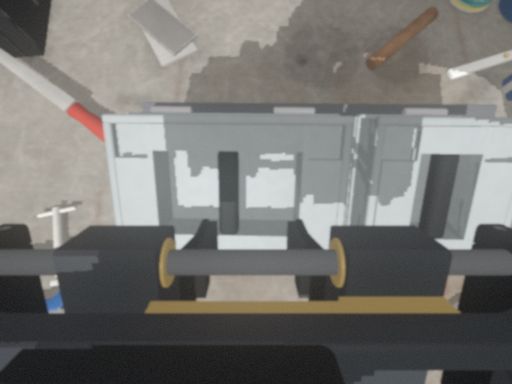

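```bash
python3 -c "
from bench import read_state
s=read_state();print(s['joint_positions'].round(3),s['joint_torque'].round(1))"
```

```text
[ 0.633 -0.052 -1.468  2.028  0.432  0.76  -2.603] [  0.   -5.6   1.9 -38.    1.6  -1.6  -0. ]
```

Joints 3 and 7 are at their limits, which is why the arm stalled. The grasp is symmetric, so I'll turn the tool half a turn about its z axis to free joint 7.

send_rows(steps=[[0, 0, -8.4, 0, 0, -0.02, 0], [0, 0, -8.4, 0, 0, -0.01, 0], [0, 0, -8.4, 0, 0, 0, 0], [0, 0, -8.4, 0, 0, 0, 0], [0, 0, -8.4, 0, 0, 0, 0], [0, 0, -8.4, 0, 0, 0, 0], [0, 0, -8.4, 0, 0, 0, 0], [0, 0, -8.4, 0, 0, 0, 0], [0, 0, -8.4, 0, 0, 0, 0], [0, 0, -8.4, 0, 0, 0, 0]])

```text
time: 14.5
ee_pos: [0.4648, 0.3213, 0.1949]
eef_rot: [0.696, 0.668, 0.208, 0.159]
ft_force: [-0.5, 0.6, -0.0]
width: 0.0436
```

```bash
cat >> tgt.py <<'E'
def Rf(h,tilt=0): # flipped half turn about tool z
    return Rt(h,tilt)@np.diag([-1,-1,1.])
def gof(pos,h,tilt=0):
    global Rt; o=Rt; Rt=Rf0(o)
    go(pos,h,tilt); Rt=o
    print('  q',read_state()['joint_positions'].round(2))
def Rf0(o): return lambda h,t=0:o(h,t)@np.diag([-1,-1,1.])
E
cat > c.py <<'E'
from tgt import *
G=Rt(3.4,30); top=np.array([.4998,.3434,.1513]); gof(top+(.008+.0395)*G[:,2],3.4,30)
E
python3 c.py
```

```text
t 14.5 pos [0.4648 0.3213 0.1949] rotvec tool deg [  1.43  -1.06 -96.16] | shift tool now [0.0181 0.0072 0.104 ] | shift in target frame [-0.0096  0.02    0.1034] F [-0.5  0.6 -0. ] w 0.0436
  q [ 0.25 -0.12 -1.1   2.02  0.35  0.8  -1.1 ]
```

send_rows(steps=[[0, 0, -8.5, 0, 0, 0, 0], [0, 0, -8.5, 0, 0, 0, 0], [0, 0, -8.5, 0, 0, 0, 0], [0, 0, -8.5, 0, 0, 0, 0], [0, 0, -8.5, 0, 0, 0, 0], [0, 0, -8.5, 0, 0, 0, 0], [0, 0, -8.5, 0, 0, 0, 0], [0, 0, -8.5, 0, 0, 0, 0], [0, 0, -8.5, 0, 0, 0, 0], [0, 0, -8.5, 0, 0, 0, 0]])

```text
time: 15.5
ee_pos: [0.4644, 0.3248, 0.1971]
eef_rot: [0.053, 0.963, 0.046, 0.259]
ft_force: [-0.4, -1.0, 0.3]
width: 0.0436
```

```bash
python3 c.py
```

```text
t 15.5 pos [0.4644 0.3248 0.1971] rotvec tool deg [  1.81   0.27 -10.22] | shift tool now [-0.0054  0.0144  0.1059] | shift in target frame [-0.0087  0.0165  0.1053] F [-0.4 -1.   0.3] w 0.0436
  q [ 0.08 -0.1  -0.95  2.02  0.39  0.82  0.36]
```

send_rows(steps=[[0.9, 0, -5.1, 0, 0, 0, 0], [0.9, 0, -5.1, 0, 0, 0, 0], [0, 0, 0, -0.004, 0.008, 0, 0], [0, 0, 0, -0.004, 0.008, 0, 0], [0, 0, 0, 0, 0, 0.02, 0], [0, 0, 0, 0, 0, 0.02, 0], [0, 0, 0, 0, 0, 0.01, 0], [0, 0, 0, 0, 0, 0, 0], [0, 0, 0, 0, 0, 0, 0], [0, 0, 0, 0, 0, 0, 0]])

```text
time: 16.5
ee_pos: [0.4966, 0.3469, 0.1598]
eef_rot: [-0.036, 0.964, 0.007, 0.263]
ft_force: [0.5, 0.4, 0.4]
width: 0.0434
```

```bash
python3 c.py
```

```text
t 16.5 pos [0.4966 0.3469 0.1598] rotvec tool deg [0.16 0.47 0.79] | shift tool now [ 0.0022 -0.0038  0.0563] | shift in target frame [ 0.0017 -0.0037  0.0563] F [0.5 0.4 0.4] w 0.0434
  q [ 0.02  0.12 -0.98  1.97  0.69  0.86  0.31]
```

send_rows(steps=[[0.2, 0.5, 0.8, 0.002, -0.004, 0, 0], [0, 0, 0, 0, 0, 0, 0], [0, 0, 0, 0, 0, 0.01, 0], [0, 0, 0, 0, 0, 0.01, 0], [0, 0, 0, 0, 0, 0.01, 0], [0, 0, 0, 0, 0, 0, 0], [0, 0, 0, 0, 0, 0, 0], [0, 0, 0, 0, 0, 0, 0], [0, 0, 0, 0, 0, 0, 0], [0, 0, 0, 0, 0, 0, 0]])

```text
time: 17.5
ee_pos: [0.5111, 0.3444, 0.1381]
eef_rot: [-0.027, 0.965, 0.008, 0.262]
ft_force: [-1.2, -0.4, 0.9]
width: 0.0436
```

```bash
python3 c.py;python3 -c "
from h import *
snap('wrist','wr3')"
```

```text
t 17.5 pos [0.5111 0.3444 0.1381] rotvec tool deg [ 0.03  0.38 -0.15] | shift tool now [ 0.0034 -0.0004  0.0304] | shift in target frame [ 0.0032 -0.0004  0.0304] F [-1.2 -0.4  0.9] w 0.0436
  q [ 0.    0.19 -0.96  1.97  0.77  0.84  0.25]
```

View pics/wr3.png

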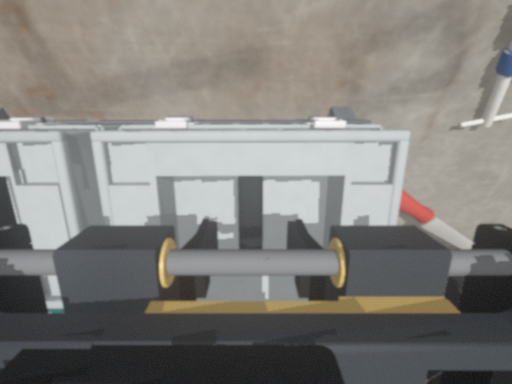

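The bar (u≈250) is centred between the fingers (208 and 297). I'll go down the last 30 mm and close.

send_rows(steps=[[0, 0.4, 0, 0.003, 0, 0.01, 0], [0, 0, 0, 0, 0, 0.01, 0], [0, 0, 0, 0, 0, 0.008, 0], [0, 0, 0, 0, 0, 0, 0], [0, 0, 0, 0, 0, 0, 0], [0, 0, 0, 0, 0, 0, 0], [0, 0, 0, 0, 0, 0, 0], [0, 0, 0, 0, 0, 0, 0], [0, 0, 0, 0, 0, 0, 0], [0, 0, 0, 0, 0, 0, 0]])

```text
time: 18.55
ee_pos: [0.5232, 0.3454, 0.1108]
eef_rot: [-0.027, 0.966, 0.008, 0.258]
ft_force: [0.0, 0.2, 0.2]
width: 0.0432
```

```bash
python3 c.py
```

```text
t 18.55 pos [0.5232 0.3454 0.1108] rotvec tool deg [ 0.04 -0.04 -0.15] | shift tool now [ 0.0001 -0.0006  0.0007] | shift in target frame [ 0.0001 -0.0006  0.0007] F [0.  0.2 0.2] w 0.0432
  q [-0.03  0.26 -0.92  1.97  0.85  0.83  0.19]
```

send_rows(steps=[[0, 0, 0, 0, 0, 0, 1], [0, 0, 0, 0, 0, 0, 1], [0, 0, 0, 0, 0, 0, 1], [0, 0, 0, 0, 0, 0, 1], [0, 0, 0, 0, 0, 0, 1], [0, 0, 0, 0, 0, 0, 1], [0, 0, 0, 0, 0, 0, 1], [0, 0, 0, 0, 0, 0, 1], [0, 0, 0, 0, 0, -0.005, 1], [0, 0, 0, 0, 0, -0.01, 1]], force=50)

```text
time: 19.55
ee_pos: [0.515, 0.3429, 0.1219]
eef_rot: [-0.027, 0.966, 0.007, 0.257]
ft_force: [-2.2, -0.6, -7.6]
width: 0.0157
```

```bash
python3 c.py
```

```text
t 19.55 pos [0.515  0.3429 0.1219] rotvec tool deg [-0.11 -0.25 -0.18] | shift tool now [-0.0016  0.0014  0.0144] | shift in target frame [-0.0016  0.0014  0.0144] F [-2.2 -0.6 -7.6] w 0.0157
  q [-0.01  0.22 -0.94  1.97  0.8   0.84  0.22]
```

send_rows(steps=[[0, 0, 0, 0, 0, -0.012, 1], [0, 0, 0, 0, 0, -0.012, 1], [0, 0, 0, 0, 0, -0.012, 1], [0, 0, 0, 0, 0, -0.012, 1], [0, 0, 0, 0, 0, -0.012, 1], [0, 0, 0, 0, 0, -0.012, 1], [0, 0, 0, 0, 0, -0.012, 1], [0, 0, 0, 0, 0, -0.012, 1], [0, 0, 0, 0, 0, 0, 1], [0, 0, 0, 0, 0, 0, 1]])

```text
time: 20.55
ee_pos: [0.455, 0.335, 0.1973]
eef_rot: [-0.028, 0.969, 0.002, 0.245]
ft_force: [0.0, 0.7, -7.2]
width: 0.0154
```

```bash
python3 c.py;python3 -c "
from h import *
snap('side','s5')"
```

```text
t 20.55 pos [0.455  0.335  0.1973] rotvec tool deg [-0.65 -1.6   0.07] | shift tool now [-0.0192  0.0069  0.1093] | shift in target frame [-0.0162  0.0057  0.1099] F [ 0.   0.7 -7.2] w 0.0154
  q [ 0.08 -0.03 -1.01  1.97  0.45  0.92  0.46]
```

View pics/s5.png

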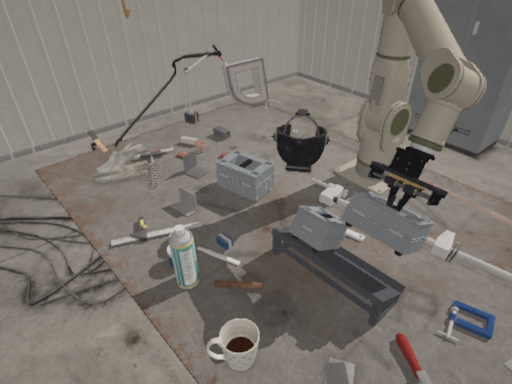

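```bash
python3 -c "
from tgt import *
gof([.455,.343,.27],3.4,0)"
```

```text
t 20.6 pos [0.455  0.3352 0.1972] rotvec tool deg [-0.63 28.39 -0.09] | shift tool now [-0.0351  0.0071 -0.0639] | shift in target frame [-0.0005  0.0078 -0.0728] F [-0.2  0.4 -7.4] w 0.0153
  q [ 0.08 -0.03 -1.01  1.97  0.45  0.92  0.46]
```

send_rows(steps=[[0, 0, 0, -0.012, 0.002, -0.021, 1], [0, 0, 0, -0.012, 0.002, -0.021, 1], [0, 0, 0, -0.012, 0.002, -0.021, 1], [0, 4.7, 0, 0, 0, 0, 1], [0, 4.7, 0, 0, 0, 0, 1], [0, 4.7, 0, 0, 0, 0, 1], [0, 4.7, 0, 0, 0, 0, 1], [0, 4.7, 0, 0, 0, 0, 1], [0, 4.7, 0, 0, 0, 0, 1], [0, 0, 0, 0, 0, 0, 1]])

```text
time: 21.6
ee_pos: [0.4578, 0.3373, 0.2612]
eef_rot: [-0.026, 1.0, -0.01, -0.013]
ft_force: [0.1, -0.4, -8.0]
width: 0.0157
```

```bash
python3 -c "
from tgt import *
gof([.473,-.2588,.26],14.7,0)"
```

```text
t 21.6 pos [0.4578 0.3373 0.2612] rotvec tool deg [ -0.95  -1.64 -11.76] | shift tool now [ 0.0152 -0.5959  0.0132] | shift in target frame [ 0.1365 -0.5804  0.0012] F [ 0.1 -0.4 -8. ] w 0.0157
  q [ 0.03  0.34 -0.95  1.45  0.27  1.52  0.71]
```

send_rows(steps=[[-1, -1.6, 0, 0, -0.01, 0, 1], [0, 0, 0, 0, -0.02, 0, 1], [0, 0, 0, 0, -0.03, 0, 1], [0, 0, 0, 0, -0.03, 0, 1], [0, 0, 0, 0, -0.03, 0, 1], [0, 0, 0, 0, -0.03, 0, 1], [0, 0, 0, 0, -0.03, 0, 1], [0, 0, 0, 0, -0.03, 0, 1], [0, 0, 0, 0, -0.03, 0, 1], [0, 0, 0, 0, -0.03, 0, 1]])

```text
time: 22.6
ee_pos: [0.4704, 0.0624, 0.2542]
eef_rot: [-0.032, 0.999, -0.006, 0.009]
ft_force: [0.8, -0.2, -7.2]
width: 0.0156
```

```bash
python3 -c "
from tgt import *
gof([.473,-.2588,.26],14.7,0)"
```

```text
t 22.6 pos [0.4704 0.0624 0.2542] rotvec tool deg [ -0.83   0.98 -11.07] | shift tool now [ 0.0176 -0.3208 -0.002 ] | shift in target frame [ 0.079  -0.3114 -0.0058] F [ 0.8 -0.2 -7.2] w 0.0156
  q [ 0.56 -0.01 -0.79  1.74  0.01  1.39  1.41]
```

send_rows(steps=[[-0.8, 1, 0, 0.002, -0.02, 0, 1], [0, 0, 0, 0.002, -0.03, 0, 1], [0, 0, 0, 0.002, -0.035, 0, 1], [0, 0, 0, 0.002, -0.035, 0, 1], [0, 0, 0, 0.002, -0.035, 0, 1], [0, 0, 0, 0.002, -0.035, 0, 1], [0, 0, 0, 0.002, -0.035, 0, 1], [0, 0, 0, 0.002, -0.03, 0, 1], [0, 0, 0, 0, -0.02, 0, 1], [0, 0, 0, 0, -0.01, 0, 1]])

```text
time: 23.6
ee_pos: [0.4685, -0.2379, 0.2518]
eef_rot: [-0.032, 0.999, -0.012, 0.006]
ft_force: [0.6, -0.4, -7.1]
width: 0.0155
```

```bash
python3 -c "
from tgt import *
gof([.473,-.2588,.26],14.7,0)"
```

```text
t 23.6 pos [ 0.4685 -0.2379  0.2518] rotvec tool deg [ -1.47   0.47 -11.01] | shift tool now [-0.0032 -0.0213 -0.0077] | shift in target frame [ 0.0009 -0.0213 -0.0082] F [ 0.6 -0.4 -7.1] w 0.0155
  q [ 0.84  0.1  -0.5   1.64  0.07  1.39  1.96]
```

send_rows(steps=[[-0.7, 0.2, -5.5, 0, -0.01, 0, 1], [-0.7, 0.2, -5.5, 0, -0.01, 0, 1], [0, 0, 0, 0, 0, 0, 1], [0, 0, 0, 0, 0, 0, 1], [0, 0, 0, 0, 0, 0, 1], [0, 0, 0, 0, 0, 0, 1], [0, 0, 0, 0, 0, 0, 1], [0, 0, 0, 0, 0, 0, 1], [0, 0, 0, 0, 0, 0, 1], [0, 0, 0, 0, 0, 0, 1]])

```text
time: 24.6
ee_pos: [0.4711, -0.2535, 0.251]
eef_rot: [-0.13, 0.992, -0.003, 0.001]
ft_force: [-0.5, 0.4, -6.7]
width: 0.0156
```

```bash
python3 -c "
from tgt import *
from h import *
gof([.473,-.2588,.26],14.7,0)
snap('wrist','w6');snap('side','s6')"
python3 -c "
from h import *
im=load('s6')[0];cv2.imwrite('pics/s6c.png',cv2.resize(im[70:205,190:300],None,fx=4,fy=4,interpolation=cv2.INTER_CUBIC))"
```

```text
t 24.6 pos [ 0.4711 -0.2535  0.251 ] rotvec tool deg [-0.35  0.09  0.2 ] | shift tool now [-0.0005 -0.0057 -0.009 ] | shift in target frame [-0.0005 -0.0056 -0.009 ] F [-0.5  0.4 -6.7] w 0.0156
  q [ 0.86  0.14 -0.5   1.6   0.07  1.41  2.18]
```

View pics/s6c.png

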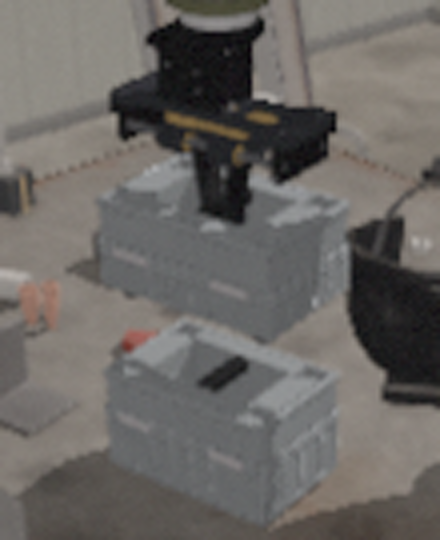

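View pics/w6.png

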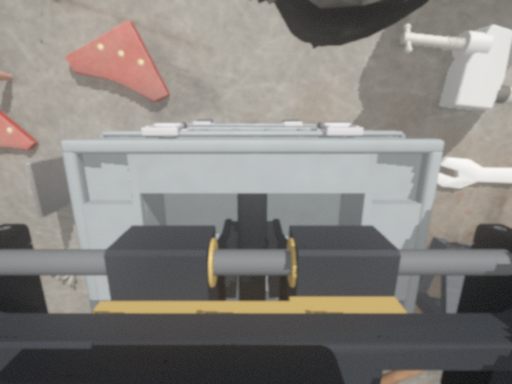

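```bash
cat > held.py <<'E'
import sys
from quad import *
from scipy.spatial.transform import Rotation as Ro
def held(tag):
    im,d,K,T=load(tag);C=cloud(d,K,T)
    m=np.zeros(d.shape,np.uint8)
    for p in ([(80,156),(430,156),(425,190),(85,190)],[(85,195),(130,195),(130,220),(90,220)],[(375,195),(420,195),(415,220),(375,220)]): cv2.fillPoly(m,[np.array(p)],1)
    P=C[(m>0)&(d>0)]
    for _ in range(8):
        c=P.mean(0);n=np.linalg.svd(P-c,full_matrices=False)[2][2];r=(P-c)@n;P=P[abs(r)<max(.0015,2*r.std())]
    n*=np.sign(n[2])
    return im,K,T,c,n,len(P),r.std()
im,K,T,c,n,N,s=held('w6');print('n',n,'tilt',np.arccos(n[2]),c,N,s)
g=cv2.GaussianBlur(im,(3,3),0).astype(np.float32).mean(2)
# front edge: strongest bright-below-dark-above gradient near v=140 ; side edges near lines
def fit(a,b,nn,rg=6,fr=(.08,.92)):
    a,b,nn=map(lambda x:np.array(x,float),(a,b,nn));pts=[]
    for f in np.linspace(*fr,80):
        q=a+(b-a)*f+np.arange(-rg,rg+.1,.25)[:,None]*nn
        p=cv2.remap(g,q[:,:1].astype(np.float32),q[:,1:].astype(np.float32),1)[:,0];j=(-np.gradient(p)).argmax();pts.append(q[j])
    return cv2.fitLine(np.array(pts,np.float32),cv2.DIST_HUBER,0,.01,.01)[:,0],np.array(pts)
F,pf=fit((65,143),(443,143),(0,-1));Lf,pl=fit((63,145),(80,220),(-1,0));Rg,pr=fit((443,145),(430,220),(1,0))
I=lambda l1,l2:l1[2:]+np.linalg.solve(np.column_stack([l1[:2],-l2[:2]]),l2[2:]-l1[2:])[0]*l1[:2]
q=np.array([I(F,Lf),I(F,Rg)]);print('px',q.round(1))
X=ray(q,K,T,c,n);print(X.round(4).tolist(),np.linalg.norm(X[0]-X[1]))
v=X[1]-X[0];v=v if v[1]>0 else -v;yaw=np.arctan2(-v[0],v[1]);M=X.mean(0)
xa=np.array([np.cos(yaw),np.sin(yaw),0]);xa-=n*(xa@n);ctr=M+.0617*xa;print('yaw',np.degrees(yaw),'top centre',ctr,'feet centre',ctr-.098*n)
# bar
E
python3 held.py
```

```text
n [0.03486835 0.0055581  0.99937646] tilt 0.035315895552135504 [ 0.43008796 -0.26541681  0.29559158] 11806 0.0029507008389719723
px [[ 59.6 138. ]
 [445.2 137.4]]
[[0.4339, -0.3601, 0.296], [0.3847, -0.1779, 0.2967]] 0.18878025451157404
yaw 15.099577964563244 top centre [ 0.46881619 -0.25295567  0.29417105] feet centre [ 0.46539909 -0.25350036  0.19623215]
```

```bash
cat > held2.py <<'E'
import sys
from quad import *
tag=sys.argv[1]
im,d,K,T=load(tag);C=cloud(d,K,T)
S=[np.s_[154:188,150:355],np.s_[207:222,94:128],np.s_[207:222,378:412]]
for s in S: print([np.median(C[s].reshape(-1,3),0).round(4)], C[s][...,2].std().round(4))
print('strip rows z',[(v,np.median(C[v,150:355],0).round(4).tolist()) for v in range(150,192,5)])
P=np.concatenate([C[s].reshape(-1,3) for s in S])
for _ in range(8):
    c=P.mean(0);n=np.linalg.svd(P-c,full_matrices=False)[2][2];n*=np.sign(n[2]);r=(P-c)@n;P=P[abs(r)<max(.0012,2*r.std())]
a=np.radians(14.7);print('n',n,'tilt along x',n@[np.cos(a),np.sin(a),0],'along y',n@[-np.sin(a),np.cos(a),0],r.std(),len(P))
E
python3 held2.py w6
python3 - <<'E'
# lid as reference: same depth test, bias of wrist depth plane
from quad import *
im,d,K,T=load('wl');C=cloud(d,K,T)
S=[(300,90),(300,345),(200,220),(600,220)]
S=[(np.array(p)/2.5+[100,20]).astype(int) for p in S]
print([np.median(C[v-5:v+5,u-5:u+5].reshape(-1,3),0).round(4) for u,v in S])
E
```

```text
[array([ 0.4248, -0.2645,  0.2971])] 0.0081
[array([ 0.4665, -0.33  ,  0.2975])] 0.0106
[array([ 0.4279, -0.1862,  0.2968])] 0.0122
strip rows z [(150, [0.4148, -0.2675, 0.297]), (155, [0.4175, -0.2663, 0.2971]), (160, [0.4195, -0.2658, 0.2971]), (165, [0.4221, -0.2651, 0.297]), (170, [0.4246, -0.2645, 0.2971]), (175, [0.4271, -0.2643, 0.297]), (180, [0.4295, -0.2636, 0.2971]), (185, [0.4322, -0.2625, 0.2972]), (190, [0.4346, -0.2618, 0.2972])]
n [-0.00207026  0.00460422  0.99998726] tilt along x -0.0008341418681974888 along y 0.004978856634107381 0.0005293557687546922 7573
[array([ 0.5101, -0.2131,  0.1209]), array([ 0.4178, -0.234 ,  0.1209]), array([ 0.4555, -0.1859,  0.1208]), array([ 0.4946, -0.3352,  0.1209])]
```

```bash
sed -i "s/^im,K,T,c,n,N,s=held.*/im,K,T,c,n,N,s=held(sys.argv[1]);n=np.array([0,0,1.]);c=np.array([0,0,float(sys.argv[2])])/" held.py; python3 held.py w6 .297
python3 - <<'E'
from h import *
a=load('w6')[0];cv2.imwrite('pics/w6c.png',cv2.resize(a[115:225,40:470],None,fx=1.85,fy=1.85*2,interpolation=cv2.INTER_CUBIC))
im,d,K,T=load('w6')
print(im[125:160,250].mean(1).round())
E
```

```text
px [[ 59.6 138. ]
 [445.2 137.4]]
[[0.4336, -0.3595, 0.297], [0.3848, -0.1781, 0.297]] 0.1878723007973452
yaw 15.081437236994578 top centre [ 0.46877894 -0.25274227  0.297     ] feet centre [ 0.46877894 -0.25274227  0.199     ]
[188. 183. 194. 198. 193. 189. 197. 205. 201. 184. 162. 156. 170. 181.
 187. 199. 203. 203. 200. 197. 195. 194. 191. 188. 186. 178. 165. 150.
 159. 180. 190. 191. 191. 191. 191.]
```

View pics/w6c.png

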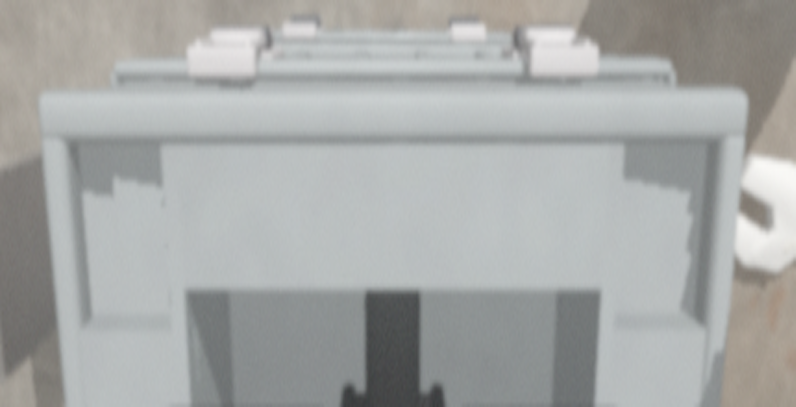

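send_rows(steps=[[-0.3, 0, 0.3, 0, -0.005, 0, 1], [0, 0, 0, 0, 0, 0, 1], [0, 0, 0, 0, 0, 0.015, 1], [0, 0, 0, 0, 0, 0.015, 1], [0, 0, 0, 0, 0, 0.015, 1], [0, 0, 0, 0, 0, 0.01, 1], [0, 0, 0, 0, 0, 0, 1], [0, 0, 0, 0, 0, 0, 1], [0, 0, 0, 0, 0, 0, 1], [0, 0, 0, 0, 0, 0, 1]])

```text
time: 25.7
ee_pos: [0.4722, -0.2593, 0.1907]
eef_rot: [-0.126, 0.992, 0.0, 0.001]
ft_force: [0.0, -0.6, -7.6]
width: 0.0153
```

```bash
python3 -c "
from tgt import *
from h import *
gof([.473,-.2588,.185],14.7,0)
snap('wrist','w7');snap('side','s7');snap('top','t7')
im=load('s7')[0];cv2.imwrite('pics/s7c.png',cv2.resize(im[110:210,200:285],None,fx=6,fy=6,interpolation=cv2.INTER_CUBIC))
im=load('t7')[0];cv2.imwrite('pics/t7c.png',cv2.resize(im[180:270,260:360],None,fx=6,fy=6,interpolation=cv2.INTER_CUBIC))"

```

```text
t 25.7 pos [ 0.4722 -0.2593  0.1907] rotvec tool deg [ 0.03  0.07 -0.2 ] | shift tool now [-0.0009  0.0003  0.0057] | shift in target frame [-0.0009  0.0003  0.0057] F [ 0.  -0.6 -7.6] w 0.0153
  q [ 0.86  0.18 -0.5   1.68  0.09  1.3   2.17]
```

View pics/s7c.png

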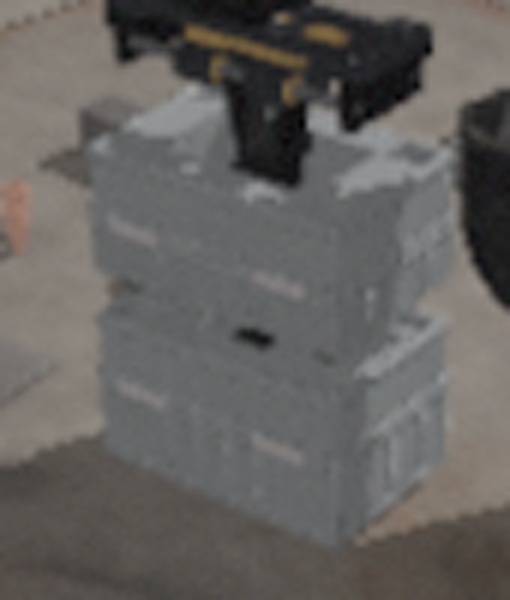

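View pics/t7c.png

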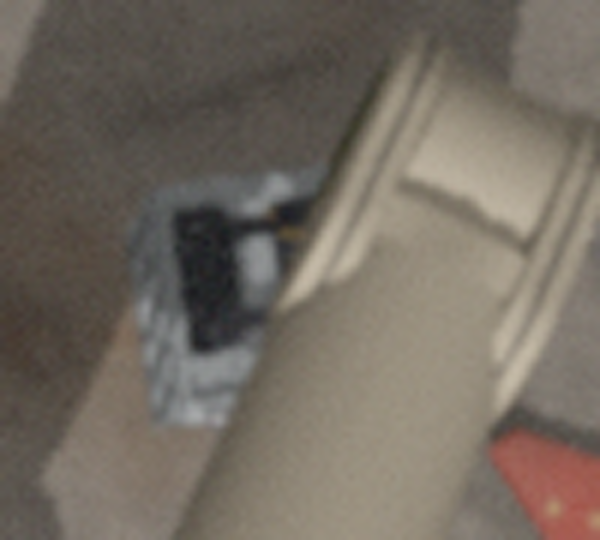

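View pics/w7.png

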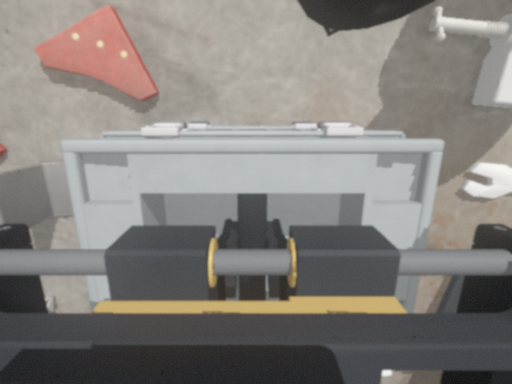

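```bash
cat > rel.py <<'E'
import sys
from h import *
tag=sys.argv[1];fz=float(sys.argv[2]) # feet z (upper), its body shell vs lower: lower case top .120, upper top fz+.098
im,d,K,T=load(tag);C=cloud(d,K,T);ok=d>0
a=np.radians(14.65);ct=np.array([.473,-.2588]);X=np.array([np.cos(a),np.sin(a)]);Y=np.array([-X[1],X[0]])
lx=(C[...,:2]-ct)@X;ly=(C[...,:2]-ct)@Y;z=C[...,2]
def face(l,o,lo,hi,sg,om):
    m=ok&(abs(l-.062)<.012)&(z>lo)&(z<hi)&(abs(o)<om)
    m=cv2.erode(m.astype(np.uint8),np.ones((3,3)))>0
    v,oo,zz=l[m],o[m],z[m]
    A=np.column_stack([np.ones(m.sum()),oo,zz-zz.mean()])
    k=np.ones(len(v),bool)
    for _ in range(6):
        s=np.linalg.lstsq(A[k],v[k],rcond=None)[0];r=v-A@s;k=abs(r)<max(2*np.median(abs(r)),.001)
    return k.sum(),s.round(4),np.median(v).round(4)
for nm,l,o,om in(('+x face',lx,ly,.08),('+y face (-.033)',ly-.033,lx,.05)):
    for (r0,r1) in ((-.090,-.050),(-.042,-.006)): # below-top ranges
        print(nm,(r0,r1),'lower',face(l,o,.120+r0,.120+r1,1,om),'upper',face(l,o,fz+.098+r0,fz+.098+r1,1,om))
E
python3 rel.py s7 .138
python3 held.py w7 .2367; python3 held2.py w7 | tail -1
```

```text
+x face (-0.09, -0.05) lower (np.int64(119), array([0.0669, 0.0073, 0.0854]), np.float64(0.0668)) upper (np.int64(145), array([0.0646, 0.0114, 0.0377]), np.float64(0.0646))
+x face (-0.042, -0.006) lower (np.int64(122), array([0.0643, 0.0021, 0.0671]), np.float64(0.0645)) upper (np.int64(143), array([ 0.0625, -0.0024,  0.0724]), np.float64(0.0623))
+y face (-.033) (-0.09, -0.05) lower (np.int64(53), array([0.0612, 0.0045, 0.0289]), np.float64(0.0612)) upper (np.int64(59), array([ 0.0627, -0.0029,  0.0188]), np.float64(0.0626))
+y face (-.033) (-0.042, -0.006) lower (np.int64(47), array([0.0594, 0.0056, 0.0368]), np.float64(0.0593)) upper (np.int64(66), array([0.0603, 0.0093, 0.0567]), np.float64(0.0603))
px [[ 60.2 137.6]
 [445.2 138. ]]
[[0.4337, -0.3647, 0.2367], [0.3866, -0.183, 0.2367]] 0.18768652756332893
yaw 14.524947866794372 top centre [ 0.46987318 -0.25841198  0.2367    ] feet centre [ 0.46987318 -0.25841198  0.1387    ]
n [ 1.98083721e-04 -1.49030016e-03  9.99998870e-01] tilt along x -0.0001865755089150453 along y -0.001491784600541492 0.0005323641880890957 7559
```

send_rows(steps=[[0, 0, 0, -0.002, -0.001, 0, 1], [0, 0, 0, 0, 0, 0, 1], [0, 0, 0, 0, 0, 0, 1], [0, 0, 0, 0, 0, 0.004, 1], [0, 0, 0, 0, 0, 0.004, 1], [0, 0, 0, 0, 0, 0.003, 1], [0, 0, 0, 0, 0, 0, 1], [0, 0, 0, 0, 0, 0, 1], [0, 0, 0, 0, 0, 0, 1], [0, 0, 0, 0, 0, 0, 1]])

```text
time: 26.85
ee_pos: [0.4745, -0.2599, 0.1788]
eef_rot: [-0.126, 0.992, 0.0, 0.001]
ft_force: [-0.4, -0.8, -6.4]
width: 0.0157
```

```bash
python3 -c "
from tgt import *
from h import *
gof([.473,-.2588,.165],14.7,0)
snap('side','s8')"
python3 rel.py s8 .127
```

```text
t 26.85 pos [ 0.4745 -0.2599  0.1788] rotvec tool deg [ 0.02  0.07 -0.2 ] | shift tool now [0.0012 0.0014 0.0138] | shift in target frame [0.0012 0.0014 0.0138] F [-0.4 -0.8 -6.4] w 0.0157
  q [ 0.86  0.2  -0.5   1.69  0.1   1.27  2.17]
+x face (-0.09, -0.05) lower (np.int64(128), array([ 0.0673, -0.0039,  0.0606]), np.float64(0.067)) upper (np.int64(120), array([0.0667, 0.0012, 0.0834]), np.float64(0.0667))
+x face (-0.042, -0.006) lower (np.int64(116), array([ 0.0649, -0.0012,  0.0785]), np.float64(0.065)) upper (np.int64(140), array([0.0645, 0.    , 0.0451]), np.float64(0.0644))
+y face (-.033) (-0.09, -0.05) lower (np.int64(46), array([0.0614, 0.0271, 0.0189]), np.float64(0.0614)) upper (np.int64(61), array([ 0.0616, -0.0043,  0.0466]), np.float64(0.0614))
+y face (-.033) (-0.042, -0.006) lower (np.int64(41), array([ 0.0592, -0.0003,  0.0555]), np.float64(0.0593)) upper (np.int64(53), array([0.0593, 0.0046, 0.0407]), np.float64(0.0594))
```

Upper and lower faces now agree to within 0.5 mm, so I'll lower gently.

send_rows(steps=[[0, 0, 0, 0, 0, 0.003, 1], [0, 0, 0, 0, 0, 0.003, 1], [0, 0, 0, 0, 0, 0.003, 1], [0, 0, 0, 0, 0, 0.001, 1], [0, 0, 0, 0, 0, 0, 1], [0, 0, 0, 0, 0, 0, 1], [0, 0, 0, 0, 0, 0, 1], [0, 0, 0, 0, 0, 0, 1], [0, 0, 0, 0, 0, 0, 1], [0, 0, 0, 0, 0, 0, 1]])

```text
time: 27.9
ee_pos: [0.4747, -0.2599, 0.1682]
eef_rot: [-0.126, 0.992, 0.0, 0.001]
ft_force: [-0.2, -0.3, -7.9]
width: 0.0156
```

```bash
python3 -c "
from tgt import *
gof([.4745,-.26,.165],14.7,0)"
```

```text
t 27.9 pos [ 0.4747 -0.2599  0.1682] rotvec tool deg [-0.    0.09 -0.2 ] | shift tool now [ 0.0002 -0.      0.0032] | shift in target frame [ 0.0002 -0.      0.0032] F [-0.2 -0.3 -7.9] w 0.0156
  q [ 0.86  0.21 -0.5   1.71  0.1   1.25  2.16]
```

send_rows(steps=[[0, 0, 0, 0, 0, 0.001, 1], [0, 0, 0, 0, 0, 0.001, 1], [0, 0, 0, 0, 0, 0.001, 1], [0, 0, 0, 0, 0, 0.001, 1], [0, 0, 0, 0, 0, 0, 1], [0, 0, 0, 0, 0, 0, 1], [0, 0, 0, 0, 0, 0, 1], [0, 0, 0, 0, 0, 0, 1], [0, 0, 0, 0, 0, 0, 1], [0, 0, 0, 0, 0, 0, 1]])

```text
time: 28.9
ee_pos: [0.4751, -0.26, 0.1647]
eef_rot: [-0.126, 0.992, -0.0, 0.001]
ft_force: [-0.1, -0.2, -5.3]
width: 0.0155
```

```bash
python3 -c "
from tgt import *
from h import *
gof([.4745,-.26,.165],14.7,0)
snap('side','s9');snap('wrist','w9')"
python3 held2.py w9
```

```text
t 28.9 pos [ 0.4751 -0.26    0.1647] rotvec tool deg [-0.05  0.14 -0.2 ] | shift tool now [ 0.0006  0.0001 -0.0003] | shift in target frame [ 0.0006  0.0001 -0.0003] F [-0.1 -0.2 -5.3] w 0.0155
  q [ 0.86  0.21 -0.5   1.71  0.1   1.24  2.16]
[array([ 0.4288, -0.2709,  0.2108])] 0.0083
[array([ 0.4699, -0.3368,  0.2108])] 0.0106
[array([ 0.4325, -0.1926,  0.2107])] 0.0006
strip rows z [(150, [0.4187, -0.2738, 0.2107]), (155, [0.4212, -0.2727, 0.2107]), (160, [0.4236, -0.2721, 0.2107]), (165, [0.4262, -0.2719, 0.2108]), (170, [0.4284, -0.2709, 0.2108]), (175, [0.431, -0.2717, 0.2108]), (180, [0.4334, -0.2696, 0.2108]), (185, [0.4361, -0.2689, 0.2108]), (190, [0.4387, -0.2687, 0.2107])]
n [1.06867051e-03 3.35609887e-04 9.99999373e-01] tilt along x 0.001118854194121738 along y 5.344098967773778e-05 0.0005307994024238635 7601
```

send_rows(steps=[[0, 0, 0, 0, 0, 0.001, 1], [0, 0, 0, 0, 0, 0.001, 1], [0, 0, 0, 0, 0, 0, 1], [0, 0, 0, 0, 0, 0, 1], [0, 0, 0, 0, 0, 0, 0], [0, 0, 0, 0, 0, 0, 0], [0, 0, 0, 0, 0, 0, 0], [0, 0, 0, 0, 0, 0, 0], [0, 0, 0, 0, 0, 0, 0], [0, 0, 0, 0, 0, 0, 0]], force=10)

```text
time: 30.0
ee_pos: [0.4774, -0.2611, 0.1668]
eef_rot: [-0.126, 0.992, -0.003, 0.004]
ft_force: [-0.4, -1.3, 0.1]
width: 0.0429
```

```bash
python3 -c "
from tgt import *
gof([.4745,-.26,.165],14.7,0)"
```

```text
t 30.0 pos [ 0.4774 -0.2611  0.1668] rotvec tool deg [-0.34  0.39 -0.2 ] | shift tool now [0.0025 0.0018 0.0018] | shift in target frame [0.0025 0.0017 0.0018] F [-0.4 -1.3  0.1] w 0.0429
  q [ 0.86  0.21 -0.5   1.71  0.1   1.24  2.16]
```

Released cleanly. I'll back straight up, then look.

send_rows(steps=[[0, 0, 0, 0, 0, -0.01, 0], [0, 0, 0, 0, 0, -0.015, 0], [0, 0, 0, 0, 0, -0.02, 0], [0, 0, 0, 0, 0, -0.02, 0], [0, 0, 0, 0, 0, -0.02, 0], [0, 0, 0, 0.02, 0, -0.02, 0], [0, 0, 0, 0.03, 0, -0.01, 0], [0, 0, 0, 0.02, 0, 0, 0], [0, 0, 0, 0, 0, 0, 0], [0, 0, 0, 0, 0, 0, 0]])

```text
time: 31.0
ee_pos: [0.4075, -0.2778, 0.293]
eef_rot: [-0.127, 0.992, -0.004, 0.006]
ft_force: [0.7, -0.5, -0.6]
width: 0.0432
```

```bash
python3 -c "
from tgt import *
from h import *
gof([.4745,-.26,.165],14.7,0)
snap('side','s10');snap('wrist','w10')
im=load('s10')[0];a=cv2.resize(im[80:210,190:320],None,fx=4,fy=4,interpolation=cv2.INTER_CUBIC)
b=cv2.resize(im[190:330,265:415],None,fx=3,fy=3)
cv2.imwrite('pics/s10c.png',a);cv2.imwrite('pics/s10d.png',b)"
python3 rel.py s10 .112
```

```text
t 31.0 pos [ 0.4075 -0.2778  0.293 ] rotvec tool deg [-0.53  0.6  -0.07] | shift tool now [-0.068   0.0015  0.1287] | shift in target frame [-0.0693  0.0002  0.128 ] F [ 0.7 -0.5 -0.6] w 0.0432
  q [ 0.96  0.02 -0.45  1.64  0.01  1.47  2.33]
+x face (-0.09, -0.05) lower (np.int64(121), array([ 0.0667, -0.0021,  0.0069]), np.float64(0.0669)) upper (np.int64(133), array([0.0669, 0.001 , 0.097 ]), np.float64(0.067))
+x face (-0.042, -0.006) lower (np.int64(113), array([0.0652, 0.0013, 0.0789]), np.float64(0.065)) upper (np.int64(131), array([0.0648, 0.0049, 0.0542]), np.float64(0.0651))
+y face (-.033) (-0.09, -0.05) lower (np.int64(52), array([0.0615, 0.0108, 0.0763]), np.float64(0.0613)) upper (np.int64(54), array([0.0611, 0.017 , 0.0573]), np.float64(0.0612))
+y face (-.033) (-0.042, -0.006) lower (np.int64(38), array([0.0591, 0.0169, 0.1248]), np.float64(0.0592)) upper (np.int64(49), array([ 0.0587, -0.0095, -0.0134]), np.float64(0.0587))
```

View pics/s10c.png

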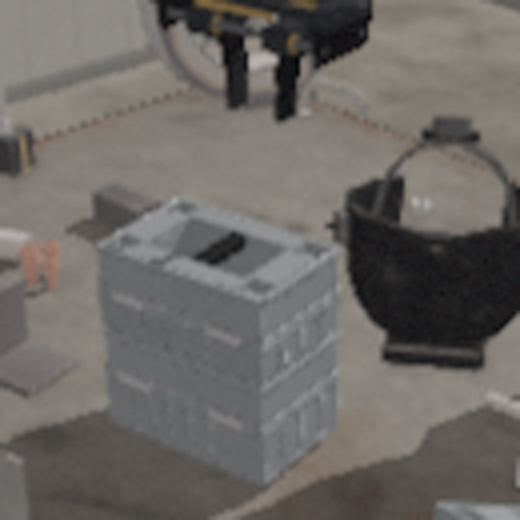

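View pics/w10.png

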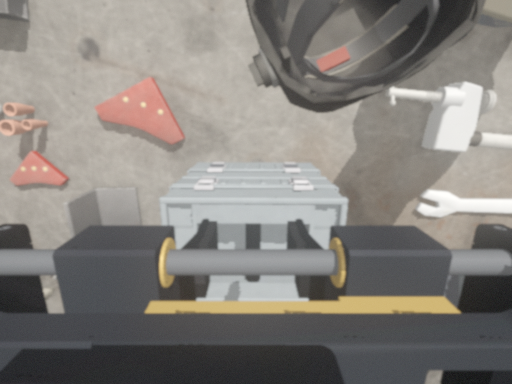

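View pics/s10d.png

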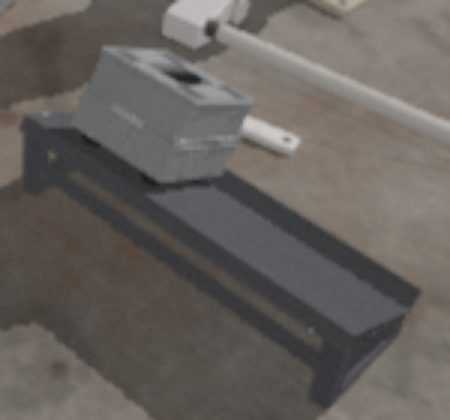

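The pictures show a flush, level stack at crop (215,330) and the short case still in the rack. One height check, then I'll hand in.

```bash
python3 - <<'E'
from h import *
im,d,K,T=load('s10');C=cloud(d,K,T)
a=np.radians(14.65);r=C[...,:2]-[.473,-.2588];x=r@[np.cos(a),np.sin(a)];y=r@[-np.sin(a),np.cos(a)]
for nm,m in (('hinge strip',(abs(x-.046)<.006)&(abs(y)<.055)),('+y strip',(abs(y-.07)<.007)&(abs(x)<.025)),('-y strip',(abs(y+.07)<.007)&(abs(x)<.025)),('front',(abs(x+.046)<.006)&(abs(y)<.055))):
    q=C[m&(C[...,2]>.18)&(C[...,2]<.23)];print(nm,len(q),np.median(q[:,2]).round(4))
import bench; s=bench.read_state();print(s['time'],abs(s['joint_vel']).max(),s['ft_force']); bench.close_job()
E
```

```text
hinge strip 48 0.207
+y strip 24 0.2071
-y strip 19 0.2065
front 40 0.2068
31.1 0.010922842801297078 [ 0.08347226  0.17016345 -0.17809319]
the job is handed in; nothing more can be done
```

The lid is shut and the long case is seated level on it with its feet in the corner recesses. I handed the job in at 31.1 s; it reports no verdict.

**How it went**
- **Lid:** The first push passed over the lid's edge without moving it. The pictures showed the fingertips about 20 mm behind the reported TCP, not 17 mm ahead as stated. The second push shut the lid, with 7 N of contact at a lid height of 0.12 m.
- **Long case:** The first approach stalled with joints 3 and 7 at their limits. Joint 7 read -2.603 against a stated limit of -2.6, so it may have just passed its range. I turned the tool half a turn, then gripped the bar, lifted the case out, levelled and aligned it, lowered it slowly and released it.

**Last checks**
- **Alignment:** In the side view, the faces of the two cases agree within about 0.5 mm.
- **Seating:** The top is level to about 0.5 mm between its four sides. The side camera put it at 0.207 m and the wrist camera at 0.211 m (before release); 0.210 m is expected. Both agree with fully seated feet, given the camera error. As a cross-check, at 0.120 m (feet resting on the lid instead of in the recesses) the top would have been near 0.218 m.
- **Surroundings:** The short case looks undisturbed in the rack, judged by eye. I did not re-measure the loose things individually. The gripper was clear of everything.

**Disagreement:** While I held the case over the lid, the wrist and side cameras differed by about 1 mm on its position. I went with the side camera.

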